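# Set the square on the tablet for ruling

## Task

Clear the rubbing block off the sloping stone tablet and put it down in the blue tool tray, then lay the try square on the tablet ready for ruling: blade flat on the face and running down the slope, stock hooked over the tablet's upper edge and flush against it along its whole length, the blade's outer edge along the middle of the red crayon tick. Leave the square lying there; set things down gently, without drops or knocks against the soft stone, and leave the other tools where they are.

Things in the scene. Friction and masses are not known exactly. Their poses are not given: they have to be found in the camera images.
- slab_edge (a point): Middle of the tablet's upper arris (edge), about 180 mm above the table. Axes: x up the slope in the face, y across it, z out of the face. The face is the plane z = 0; the tablet's upper end face, against which the stock goes, is the plane x = 0, open behind and above.
- mark_tick (a point): Upper end, on the arris, of the middle line of the red crayon tick on the tablet: a stroke 5 mm wide and 45 mm long running straight down the slope (it also goes 12 mm down the upper end face). Axes as slab_edge. The middle of the tick is where the square's outer blade edge goes.
- rub_c (a point): Centre of the grey-and-brown rubbing block, 80 (x) by 55 (y) by 30 mm (z), about 0.3 kg. It starts lying on the tablet, foot on the ledge, across the place where the blade must lie; its axes start along those of slab_edge.
- tray: Blue open tool tray, fixed, 240 (x) by 180 (y) by 40 mm high, wall and floor 5 mm; origin at the centre of its underside, on the table, z up. A red-shanked chisel lies in it along x at about y = +60 mm; the rest is free.
- sq_grip (a point): Point in the dark wooden stock of the try square, half-way up: a good place to grip across the stock's 40 mm. Axes: x along the blade's direction from toe to stock, y along the stock to the outer (ruling) edge, z up. Stock: x -20 to 20, y -50 to 60, z -12 to 12 mm; its flat inner face is x = -20.
- sq_heel (a point): Point of the square on its outer (ruling) edge, at the stock's inner face, on the underside of the blade: x -20, y 60, z -2 mm from sq_grip, same axes. Goes onto the red crayon tick at the arris.
- sq_toe (a point): Point of the square on the underside of the outer blade edge at the free end, 190 mm from sq_heel; same axes.
- sq_end (a point): Point on the stock's inner face at its far end, 110 mm along -y from sq_heel, at the height of the blade's underside; same axes. Together with sq_heel it shows whether the stock is flush.
- chisel_a: Short dark chisel, 130 mm long, 18 mm wide, 19 mm high; lies in the nook of the square, roughly parallel to the blade, its tip about 45 mm from the stock's inner face and its middle line about 80 mm from the blade's. To be left alone. Origin at the centre of its underside.
- chisel_b: Chisel with a red shank in the tray, 170 mm long; to be left alone. Origin at the centre of its underside.
- mallet: Round wooden mallet standing on its head close beside the tablet's left upper corner, 100 mm across, 215 mm high; to be left alone. Origin at the centre of its underside.
- drag: Wooden stone drag with a bow handle, 150 by 50 by 73 mm; to be left alone. Origin at the centre of its underside.
- ears: Orange and black ear defenders lying on the table, about 130 by 220 mm, 44 mm high; to be left alone. Origin at the centre of its underside.
- pencil: Flat green pencil stub, 55 mm long, lying on the easel's ledge at the right end; to be left alone. Origin at the centre of its underside.
- rub: The rubbing block; origin at the centre of its 80 by 55 mm underside, 15 mm below rub_c.
- square: The L-shaped try square, about 0.35 kg. From sq_grip, same axes, the steel blade spans x -210 (toe) to -20, y 15 to 60, z -2 to 2 mm, so the stock stands 10 mm proud above and below it. It starts right way up on the table, resting on stock and toe, nose down 3 degrees. Balance point: x -89, y 30 mm. Body origin: 95 along -x, 5 along +y, 12 mm along -z from sq_grip.
- slab: Cream limestone tablet, fixed on a wooden easel (foot 250 by 270 mm) that slopes it 30 degrees, falling towards the robot. Origin and axes as slab_edge: face 250 mm wide (y), 200 mm long (x 0 to -200), 30 mm thick (z 0 to -30). The bed board under it ends 40 mm short of x = 0. At x = -200 a wooden ledge stands 18 mm proud of the face.

How it is judged:
On the way, in this order (a step that is already met when the one before it is completed fails the run):
1. the rubbing block is off the tablet and set down in the tray (x of rub_c in the frame of tray between -0.105 and 0.105 m and y of rub_c in the frame of tray between -0.08 and 0.08 m and z of rub_c in the frame of tray between 0 and 0.045 m and linear speed of rub below 0.03 m/s and contact force between the fingers and rub below 0.1 N), for 0.2 s.
2. the square lies on the tablet, stock flush with its upper edge, blade flat and on the tick (x of sq_heel in the frame of slab_edge between -0.002 and 0.003 m and x of sq_end in the frame of slab_edge between -0.002 and 0.003 m and z of sq_heel in the frame of slab_edge between -0.003 and 0.003 m and z of sq_toe in the frame of slab_edge between -0.003 and 0.003 m and y of sq_heel in the frame of mark_tick between -0.006 and 0.006 m and y of sq_toe in the frame of mark_tick between -0.006 and 0.006 m), for 0.2 s.
At the end, for the whole second after the job is handed in: The rubbing block lies in the tray. The square lies released and at rest on the tablet: both ends of the stock's inner face within 3 mm of the upper end face, the blade's underside within 3 mm of the face at heel and toe, its outer edge within 6 mm of the red crayon tick's line at heel and toe (all of step 1 and all of step 2 and linear speed of square below 0.02 m/s and angular speed of square below 0.1 rad/s and contact force between the fingers and square below 0.1 N); the robot touches nothing.
It fails at once if another tool (chisels, mallet, drag, ear defenders, pencil) is moved over 20 mm (distance of any of chisel_a, chisel_b, mallet, drag, ears, pencil from where it was at the start of the episode above 0.02 m).
It fails at once if the rubbing block is dropped (linear speed of rub above 0.6 m/s and contact force between the fingers and rub below 0.1 N).
It fails at once if the square is dropped (linear speed of square above 0.6 m/s and contact force between the fingers and square below 0.1 N).
It fails at once if the square or the fingers knock or press on the tablet with over 60 N (contact force between slab and square above 60 N or contact force between slab and the fingers above 60 N).
It also fails if it takes over 70 s, if anything falls off the work surface, if the arm or the gripper's body presses on something with over 40 N, if the wrist force passes 120 N, or if a joint passes its speed limit or range.

## Robot

A 6-joint arm with a two-finger parallel gripper is mounted at the origin on the work surface. World frame = base frame: x ahead of the robot, y to its left, z up, the work surface at z = 0. Lengths are in m, angles in rad, forces in N, time in s.
With the tool pointing down it reaches from about 0.25 to 0.725 m from the base axis. Payload 4 kg.
Tool frame: the origin (TCP) lies at the very end of the fingers, on their centre line; the grasp point (between the pads) lies 19 mm behind it; x points along the fingers, y is the direction in which the jaws open and shut, and the axes are right-handed (so a half turn about x gives the same grasp; the last joint's range is limited). The gripper opens to 85 mm and grips with 20 to 120 N. Pads are 22 mm wide; open, the fingers measure 114 mm over their backs; the gripper's body (76 mm by 85 mm) begins 54 mm behind the grasp point. The pads swing forward as they close: fully open they stand 13 mm farther back than shut.
Start: joints at [1.348, 0.241, 0.005, 1.335, 0, 1.571], TCP at [0.11, 0.488, 0.231] pointing down, gripper open.
Joint ranges: [-2.72, 2.72], [-1.05, 1.87], [-1.09, 1.28], [-1.99, 2.15], [-1.42, 1.44], [-3.14, 3.14]. Speed limits (rad/s): [2.79, 2.79, 3.14, 3.14, 3.14, 3.14].

## Interface

Orientations are given as a unit quaternion [x, y, z, w].
In Python, from workcell import arm gives the robot as it stands.
- The arm moves only by the shell command python3 -m handwheel 'ROWS' [OPENING] [FORCE]. ROWS is JSON, a list of rows, each a list of 2 entries, a list of its own where there are three numbers: the shift along the world's x, y, z in mm, then the turn about the world's z in degrees. A call has exactly 8 rows; each row shifts and turns the commanded pose from where the row before left it; what a row does not reach is not made up. A row lasts 1/10 s, in which the tool goes at most 50 mm and 8.59 degrees, less where a joint would pass 70% of its speed; a pose out of reach is approached as far as the arm can. A call is refused whole if a number of a shift passes 50 or a number of a turn 8.59, either way. A call with a gripper value outside its range is refused whole. OPENING is the finger opening in mm, from 0 to 85.4, set as the call begins (- or left out, the last holds). The fingers move at their own pace and stop on an object; FORCE is the grip in N (left out, the last holds). Time passes only in rows, so rows that do not move let the fingers close, or fill a call up. It gives the time, the measured TCP pose, the force and the opening at its end, in the units of the state.
- arm.sense(): the state, without advancing time (a new reading comes with each control period).
- arm.read_camera(name): name is "side" or "top"; returns a dict with "pixels" (420x560x3 uint8, blue, green, red), "depth" (420x560 float32, m along the optical axis (not along the pixel's ray), 0 where there is no reading), "fov_y" (degrees; the focal length in pixels is half the picture's height over the tangent of half this angle, whatever the lens; pixels are square), "cx", "cy" (the principal point, pixels), "k1" (the pictures are not rectified: a ray, as slopes to the right and down, at radius r is drawn at 1 + k1 r^2 times it, then the intrinsics apply), "rvec" (rotation vector, rad) and "tvec" (3), from world to camera coordinates, as OpenCV has them. Camera axes: x right, y down, z forward; pixel columns grow to the right and rows downward; lengths in m; the calibration is good to about 2 mm. A picture is of the moment at which its call begins.
- arm.job_done(): hands the job in, once; it reports no verdict.
Trained networks look in a picture, given as the dict that the camera call returned (one of the last four; its "shot" number tells which), for a name from the list of things; names that differ only in an ending like _2 or _b are one class to them, and where a whole thing is asked for, a point or a joint stands for the part that bears it (a point fixed in the world has none). Each returns a list of dicts, best first, with "conf" (0 to 1); they miss things now and then, are a little off and sometimes report something else, mostly with a low value. They report only what shows in the picture. A call takes as long as a camera call.
- arm.look_for(picture, query): "box" ([left, top, right, bottom] in pixels, round what is visible of it).
- arm.outline_of(picture, query): "region" (420x560 bool, what is visible of it) and "box" ([left, top, right, bottom] in pixels, round what is visible of it).
- arm.spot_point(picture, query): "point" ([column, row] in pixels: a listed point, or the origin of a listed thing).
The state is a dict: "clock": time; "qpos": joint angles; "qd": joint speeds; "joint_efforts": joint torques, N m; "ee_pos": TCP position; "eef_rot": TCP orientation; "ft_force": force on the tool from outside, world axes, zero at the start; "torque": the same for the moment, N m; "gripper_width": finger opening in m.
Only numpy, scipy, OpenCV 4.12 (cv2) and the standard library are available. Lean on these libraries where they do the work, as an engineer would, in place of code of your own. Each camera call takes 0.05 s, during which the arm holds its last target.

## Working session

There is one attempt and no reset: what is moved stays moved. The work goes in short steps, Python scripts to look and compute and a shell command to move; the robot and the scene stay as the last step left them, time stands still between calls to the robot, and variables do not carry over. Pictures are saved under pics/ and viewed, and the job is handed in when it is done.

```bash
ls; mkdir -p pics
cat > h.py <<'E'
from workcell import arm
import numpy as np, cv2
def cam(n):
    p=arm.read_camera(n); return p
def K(p):
    h=p["pixels"].shape[0]; f=h/2/np.tan(np.radians(p["fov_y"])/2)
    return np.array([[f,0,p["cx"]],[0,f,p["cy"]],[0,0,1.]]), np.array([p["k1"],0,0,0,0])
def ray(p,uv):
    k,d=K(p); n=cv2.undistortPoints(np.array([[uv]],float),k,d)[0,0]
    R,_=cv2.Rodrigues(np.array(p["rvec"],float)); t=np.array(p["tvec"],float).ravel()
    o=-R.T@t; v=R.T@np.array([n[0],n[1],1.]); return o,v   # v scaled so depth=1
def dep(p,uv):
    o,v=ray(p,uv); c,r=int(round(uv[0])),int(round(uv[1])); d=p["depth"][r,c]; return o+v*d
def tri(a,b):
    (o1,v1),(o2,v2)=a,b; A=np.stack([v1,-v2],1); s=np.linalg.lstsq(A,o2-o1,rcond=None)[0]
    x,y=o1+v1*s[0],o2+v2*s[1]; return (x+y)/2,np.linalg.norm(x-y)
def proj(p,X):
    k,d=K(p); return cv2.projectPoints(np.atleast_2d(np.array(X,float)),np.array(p["rvec"],float),np.array(p["tvec"],float),k,d)[0][:,0]
E
python3 - <<'E'
from h import *
s=arm.sense(); print({k:np.round(v,3) for k,v in s.items()})
for n in("side","top"):
    p=cam(n); cv2.imwrite(f"pics/{n}0.png",p["pixels"]); R,_=cv2.Rodrigues(np.array(p["rvec"],float)); print(n,p["fov_y"],p["k1"],-R.T@np.ravel(p["tvec"]),R[2])
    for q in "slab_edge mark_tick rub_c tray sq_grip sq_heel sq_toe sq_end chisel_a chisel_b mallet drag ears pencil".split():
        r=arm.spot_point(p,q)
        print(n,q,[(np.round(x["point"],1).tolist(),round(x["conf"],2),np.round(dep(p,x["point"]),3).tolist()) for x in r[:2]])
E
```

```text
pics
{'clock': np.float64(0.0), 'qpos': array([1.348, 0.241, 0.004, 1.335, 0.   , 1.571]), 'qd': array([-0.001,  0.001,  0.001,  0.002,  0.002,  0.   ]), 'joint_efforts': array([-1.0000e-03, -3.7232e+01,  2.5241e+01,  1.7000e-02, -0.0000e+00,
       -0.0000e+00]), 'ee_pos': array([0.11 , 0.487, 0.23 ]), 'eef_rot': array([ 0.078,  0.703, -0.079,  0.703]), 'ft_force': array([-0.404, -0.873, -0.049]), 'torque': array([-0.003,  0.016, -0.004]), 'gripper_width': np.float64(0.086)}
side 53.863485365084465 -0.10555709403139758 [-0.08393425 -0.74671886  0.86308919] [ 0.5341267   0.6093964  -0.58595623]
side slab_edge [([289.6, 196.9], 0.87, [0.776, 0.197, -0.003]), ([183.5, 195.5], 0.2, [0.46, 0.423, 0.022])]
side mark_tick [([278.0, 192.2], 0.46, [0.584, 0.038, 0.18])]
side rub_c [([254.2, 238.8], 0.81, [0.439, -0.032, 0.121]), ([253.3, 233.3], 0.65, [0.445, -0.02, 0.13])]
side tray [([193.4, 206.4], 0.55, [0.464, 0.365, 0.003])]
side sq_grip [([374.6, 315.5], 0.6, [0.554, -0.384, 0.027]), ([385.6, 330.7], 0.43, [0.557, -0.423, 0.001])]
side sq_heel [([349.5, 306.8], 0.84, [0.539, -0.313, 0
[... 1266 characters left out ...]
 0.69, [0.556, -0.31, -0.001])]
top sq_toe [([393.7, 282.2], 0.91, [0.37, -0.303, -0.002]), ([143.8, 242.1], 0.21, [0.47, 0.418, 0.01])]
top sq_end [([274.4, 191.0], 0.74, [0.595, 0.039, 0.162]), ([432.3, 221.4], 0.56, [0.548, -0.421, -0.002])]
top chisel_a [([432.2, 257.1], 0.75, [0.442, -0.412, 0.016]), ([415.7, 247.6], 0.67, [0.47, -0.369, -0.002])]
top chisel_b [([432.2, 257.1], 0.75, [0.442, -0.412, 0.016]), ([415.7, 247.6], 0.67, [0.47, -0.369, -0.002])]
top mallet [([227.2, 209.9], 0.73, [0.555, 0.167, 0.096])]
top drag []
top ears [([312.1, 145.1], 0.86, [0.769, -0.066, 0.006])]
top pencil [([340.5, 253.4], 0.66, [0.443, -0.139, 0.092]), ([162.8, 248.2], 0.52, [0.454, 0.363, 0.003])]
```

View pics/side0.png

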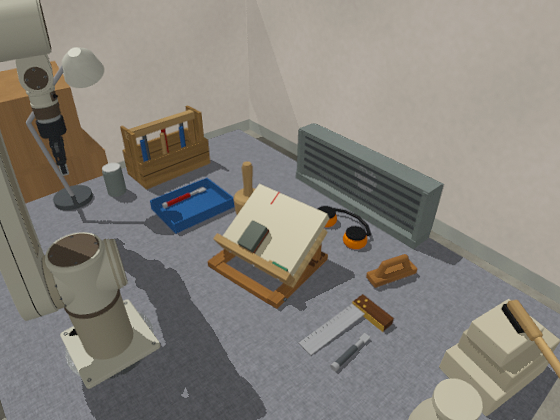

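View pics/top0.png

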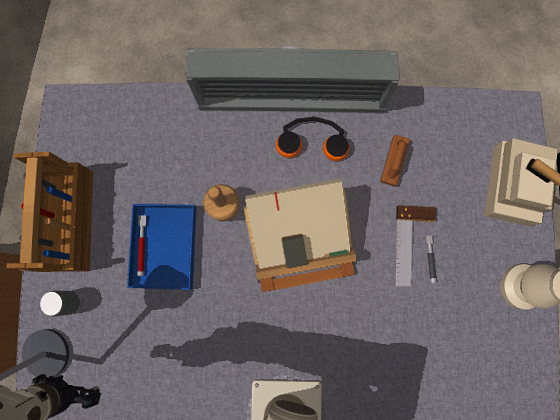

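Run:
```python
from h import *
a=cv2.imread("pics/side0.png")[170:310,190:430]; b=cv2.imread("pics/top0.png")[165:305,200:460]
cv2.imwrite("pics/side_z.png",cv2.resize(a,None,fx=3.3,fy=3.3,interpolation=cv2.INTER_CUBIC))
cv2.imwrite("pics/top_z.png",cv2.resize(b,None,fx=3,fy=3,interpolation=cv2.INTER_CUBIC))
```

```text
(no output)
```

View pics/side_z.png

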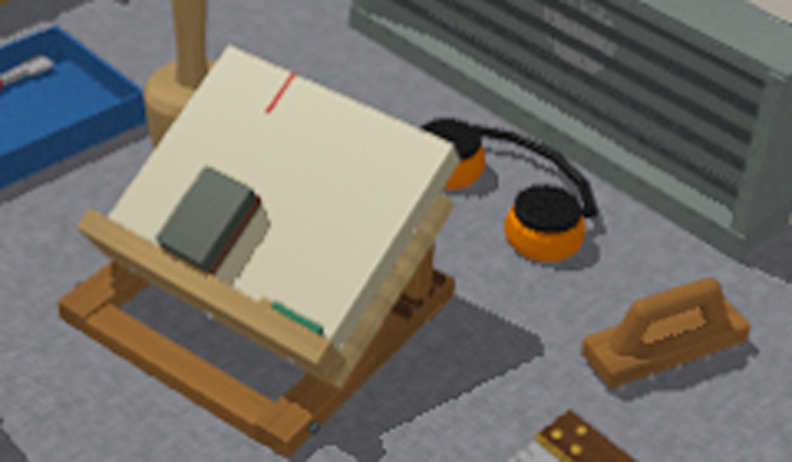

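View pics/top_z.png

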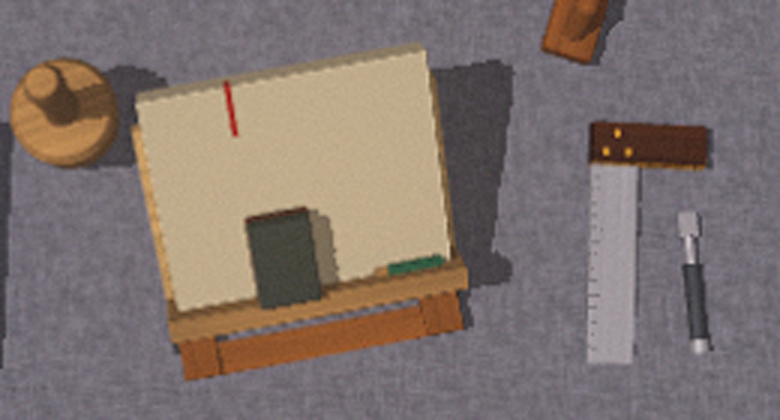

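```bash
cat >> h.py <<'E'
from scipy.optimize import least_squares
T=np.radians(30)
def slabR(yaw):
    c,s=np.cos(yaw),np.sin(yaw)
    X=np.array([c*np.cos(T),s*np.cos(T),np.sin(T)]); Y=np.array([-s,c,0]); return np.stack([X,Y,np.cross(X,Y)],1)
def edgepts(p,A,B,n=40,w=5,img=None):
    """max-gradient points along perpendiculars of projected seg A-B -> (mid pts, normal, offset)"""
    g=cv2.GaussianBlur(cv2.cvtColor(p["pixels"],cv2.COLOR_BGR2GRAY) if img is None else img,(0,0),0.6).astype(np.float32)
    t=np.linspace(0,1,n)[:,None]; P=proj(p,A+(B-A)*t); d=P[-1]-P[0]; d/=np.linalg.norm(d); nr=np.array([-d[1],d[0]])
    o=np.arange(-w,w+.01,.25); S=P[:,None]+o[None,:,None]*nr
    v=cv2.remap(g,S[...,0].astype(np.float32),S[...,1].astype(np.float32),cv2.INTER_LINEAR)
    gr=np.abs(np.gradient(v,axis=1)); k=gr.argmax(1)
    W=np.where(np.abs(np.arange(len(o))[None]-k[:,None])<=4,gr,0); off=(W*o).sum(1)/W.sum(1)
    return off,gr.max(1)
E
python3 - <<'E'
from h import *
import pickle
P={n:cam(n) for n in("side","top")}
pickle.dump(P,open("P0.pkl","wb"))
# face depth plane
for n,p in P.items():
    hsv=cv2.cvtColor(p["pixels"],cv2.COLOR_BGR2HSV)
    pts=[]
    poly={"side":[(262,186),(320,206),(290,262),(270,250),(272,232)],"top":[(255,203),(338,188),(345,240),(312,240),(300,230),(262,240)]}[n]
    m=np.zeros((420,560),np.uint8); cv2.fillPoly(m,[np.array(poly)],1)
    for r,c in zip(*np.nonzero(m)):
        if p["depth"][r,c]>0: pts.append(dep(p,(c,r)))
    pts=np.array(pts); c=np.median(pts,0)
    for _ in range(4):
        u,s,vt=np.linalg.svd(pts-pts.mean(0),full_matrices=False); nn=vt[2]*np.sign(vt[2][2]); d=(pts-pts.mean(0))@nn; pts=pts[np.abs(d)<max(2.5*d.std(),.001)]
    print(n,len(pts),pts.mean(0),nn,"tilt",np.degrees(np.arccos(nn[2])),"yaw",np.degrees(np.arctan2(-nn[1],-nn[0])),d.std())
def fit(ns,x0):
    x=np.array(x0)
    for it in range(6):
        w=6 if it<2 else 3
        def res(x,verbose=False):
            R=slabR(x[3]); out=[]
            for n in ns:
                p=P[n]
                for A,B in [((0,.115,0),(0,-.115,0)),((-.01,-.125,0),(-.15,-.125,0)),((-.01,.125,0),(-.15,.125,0))]:
                    if n=="side" and A[1]==.115: A,B=(0,.12,0),(0,-.12,0)
                    A=x[:3]+R@np.array(A);B=x[:3]+R@np.array(B)
                    out.append((p,A,B))
            return out
        segs=res(x); off=[edgepts(*s,w=w) for s in segs]
        R=slabR(x[3])
        # target image points fixed
        tg=[]
        for (p,A,B),(o,g) in zip(segs,off):
            t=np.linspace(0,1,40)[:,None]; q=proj(p,A+(B-A)*t); d=q[-1]-q[0]; d/=np.linalg.norm(d); nr=np.array([-d[1],d[0]]); ok=g>np.median(g)*.4
            m=np.median(o[ok]); ok&=np.abs(o-m)<1.5
            tg.append((q+o[:,None]*nr,nr,ok))
        def f(y):
            r=[]
            for (p,A,B),(q,nr,ok) in zip(res(y),tg):
                a=proj(p,A+(B-A)*np.linspace(0,1,40)[:,None]); r.append((((a-q)@nr)*ok))
            return np.concatenate(r)
        s=least_squares(f,x,loss="soft_l1",f_scale=.3); x=s.x
    r=f(x).reshape(-1,40); print(ns,np.round(x[:3],4),np.degrees(x[3]).round(2),"rms px",np.sqrt((r**2).mean(1)).round(2),[int(t[2].sum()) for t in tg])
    return x
x0=[.596,.0,.18,np.radians(10)]
for ns in (["top","side"],["top"],["side"]): x=fit(ns,x0)
E
```

```text
side 2458 [ 0.55250351 -0.04377207  0.13605743] [ 0.56393585 -0.35583442  0.74522361] tilt 41.821691265717504 yaw 147.7487358981481 0.03347962606476657
top 3556 [ 0.53371954 -0.03619412  0.14346448] [-0.48961723 -0.09871617  0.8663314 ] tilt 29.964917088078924 yaw 11.39910258047442 0.0020378791508406905
['top', 'side'] [ 0.5946 -0.0084  0.1803] 11.5 rms px [0.25 0.23 2.35 0.22 0.19 0.16] [37, 40, 35, 40, 40, 40]
['top'] [ 0.5862 -0.0045  0.2146] 11.58 rms px [0.23 0.2  0.14] [39, 40, 36]
['side'] [ 0.5955 -0.0082  0.1801] 11.52 rms px [0.14 0.09 0.11] [40, 40, 40]
```

```bash
cat >> h.py <<'E'
SO=np.array([.5950,-.0083,.1802]); SY=np.radians(11.5); SR=slabR(SY)
def toslab(X): return (np.asarray(X)-SO)@SR
def plane(p,uv,z=0.):
    o,v=ray(p,uv); n=SR[:,2]; s=((SO-o)@n+z)/(v@n); return toslab(o+v*s)
def zplane(p,uv,z):
    o,v=ray(p,uv); return o+v*((z-o[2])/v[2])
E
python3 - <<'E'
from h import *
import pickle
P=pickle.load(open("P0.pkl","rb"))
print(toslab([0.53371954,-0.03619412,0.14346448]))
for n,p in P.items():
    b,g,r=[p["pixels"][...,i].astype(int) for i in range(3)]
    m=(r-g>50)&(r-b>50)
    m=m&(np.abs(np.arange(560)[None]-276)<12)&(np.abs(np.arange(420)[:,None]-200)<16)
    rc=np.argwhere(m); q=np.array([plane(p,(c,rr)) for rr,c in rc]); w=np.array([ (r-g)[a,b_] for a,b_ in rc])
    print(n,len(q),"x range",q[:,0].min().round(4),q[:,0].max().round(4)); 
    f=q[(q[:,0]<0)]; ww=w[q[:,0]<0]
    print(np.polyfit(f[:,0],f[:,1],1,w=ww),"mean",np.average(f[:,1],weights=ww))
    # block top corners network
    for k in("rub_c","sq_grip","sq_heel","sq_toe","sq_end"): pass
R={k:[arm.spot_point(p,k)[:3] for p in P.values()] for k in()}
E
```

```text
[-0.07518892 -0.01511678  0.00099182]
side 21 x range -0.0427 0.0005
[0.00278209 0.04710666] mean 0.047130278883480835
top 42 x range -0.0466 0.0031
[-0.00656734  0.0457631 ] mean 0.046095719587568564
```

Run:
```python
from h import *
P={n:cam(n) for n in("side","top")}
import pickle; pickle.dump(P,open("P1.pkl","wb"))
for k in ("rub","square","tray","chisel_a","chisel_b","mallet","pencil"):
    for n,p in P.items():
        for o in arm.outline_of(p,k)[:2]:
            m=o["region"]; rc=np.argwhere(m)
            print(k,n,round(o["conf"],2),m.sum(),np.round(o["box"],0).tolist())
            np.save(f"m_{k}_{n}_{round(o['conf']*100)}.npy",m)
            if k=="rub":
                # block top-face pixels: dark grey
                q=np.array([plane(p,(c,r),.030) for r,c in rc]); lo,hi=np.percentile(q,[1,99],axis=0); print("   top-plane slab coords",lo.round(4),hi.round(4))
            if k=="tray":
                r=cv2.minAreaRect(np.array([zplane(p,(c,r),.04)[:2]*1000 for r,c in rc],np.float32)); print("  ",r)
            if k.startswith("chisel") or k=="square":
                r=cv2.minAreaRect(np.array([zplane(p,(c,r),.012)[:2]*1000 for r,c in rc],np.float32)); print("  ",r)
for k in("rub_c","sq_grip","sq_heel","sq_toe","sq_end"):
    a=arm.spot_point(P["side"],k)[:2]; b=arm.spot_point(P["top"],k)[:2]
    for x in a:
        for y in b:
            t,e=tri(ray(P["side"],x["point"]),ray(P["top"],y["point"]))
            if e<.012: print(k,t.round(4),e.round(4),x["conf"],y["conf"], toslab(t).round(4) if k=="rub_c" else "")
```

```text
rub side 0.92 593 [235.0, 218.0, 267.0, 254.0]
   top-plane slab coords [-0.2004 -0.0178  0.03  ] [-0.1236  0.0511  0.03  ]
rub top 0.86 655 [282.0, 234.0, 308.0, 270.0]
   top-plane slab coords [-0.1966 -0.0026  0.03  ] [-0.1105  0.052   0.03  ]
rub top 0.62 1247 [276.0, 117.0, 348.0, 162.0]
   top-plane slab coords [ 0.0648 -0.1447  0.03  ] [0.1773 0.023  0.03  ]
square side 0.8 1780 [302.0, 294.0, 392.0, 357.0]
   ((477.30255126953125, -365.3962707519531), (245.40481567382812, 118.17736053466797), 0.9455658197402954)
square top 0.94 1618 [396.0, 206.0, 439.0, 287.0]
   ((473.81451416015625, -364.346923828125), (115.49998474121094, 231.9453887939453), 88.0824203491211)
tray side 0.82 2447 [148.0, 176.0, 235.0, 234.0]
   ((447.95343017578125, 339.00897216796875), (226.22784423828125, 256.8298645019531), 88.69610595703125)
tray top 0.89 5156 [127.0, 209.0, 199.0, 294.0]
   ((457.634765625, 356.10809326171875), (240.545166015625, 190.7643280029297), 1.0816466808319092)
tray top 0.52 6420 [242.0, 180.0, 348.0, 268.0]
   ((530.2915649414062, -27.67498779296875), (210.62808227539062, 280
[... 1248 characters left out ...]
603515625, 27.015979766845703), 1.492415189743042)
mallet side 0.57 576 [236.0, 164.0, 254.0, 217.0]
mallet side 0.28 1861 [300.0, 297.0, 392.0, 356.0]
mallet top 0.96 1009 [208.0, 187.0, 239.0, 221.0]
pencil side 0.51 55 [274.0, 262.0, 285.0, 269.0]
rub_c [ 0.4463 -0.0087  0.1169] 0.005 0.89 0.81 [-0.1579  0.0292  0.0181]
rub_c [ 0.4497 -0.0121  0.1181] 0.0044 0.89 0.73 [-0.155   0.0253  0.0178]
rub_c [ 0.4478 -0.0093  0.1057] 0.0064 0.71 0.81 [-0.1624  0.0284  0.0077]
rub_c [ 0.4512 -0.0126  0.1069] 0.003 0.71 0.73 [-0.1595  0.0244  0.0074]
sq_heel [ 0.5549 -0.3142  0.0105] 0.0089 0.86 0.83 
sq_heel [ 0.5241 -0.261   0.2481] 0.008 0.4 0.83 
sq_end [ 0.5458 -0.4204  0.0116] 0.0027 0.81 0.85
```

```bash
cat >> h.py <<'E'
from scipy.spatial.transform import Rotation as Ro
def tool():
    s=arm.sense(); R=Ro.from_quat(s["eef_rot"]).as_matrix(); y=R[:,1]
    print("t",round(float(s["clock"]),2),"tcp",(s["ee_pos"]*1000).round(1),"jaw deg",np.degrees(np.arctan2(y[1],y[0])).round(2),"x",R[:,0].round(3),"F",s["ft_force"].round(1),"w",round(s["gripper_width"]*1000,1)); return s
E
python3 - <<'E'
from h import *
tool()
c=SO+SR@np.array([-.16,.0247,.015]); print("block c",c)
# face height under c
n=SR[:,2]; print("face z under",c[2]-.015/n[2])
E
```

```text
t 2.9 tcp [110.5 487.7 231.3] jaw deg 77.24 x [ 0.  0. -1.] F [-0.2 -0.3  1.1] w 85.5
block c [ 0.44694383 -0.01321635  0.11319038]
face z under 0.09586987298107782
```

```bash
python3 -m handwheel '[[[20,-31,0],3],[[22,-31,0],3],[[22,-31,0],3],[[22,-31,0],3],[[22,-31,0],3],[[22,-31,0],3],[[22,-31,0],3],[[22,-31,0],3.3]]' 85 20; python3 -m handwheel '[[[22,-32,0],0],[[22,-32,0],0],[[22,-32,0],0],[[22,-32,0],0],[[22,-32,0],0],[[22,-32,0],0],[[22,-32,0],0],[[8.5,-29,0],0]]'; python3 -c "
from h import *
tool()"
```

```text
clock: 3.7
ee_pos: [0.2851, 0.2384, 0.2316]
eef_rot: [-0.072, 0.703, 0.072, 0.704]
ft_force: [1.3, -0.2, 0.0]
gripper_width: 0.085
clock: 4.5
ee_pos: [0.4487, -0.0152, 0.2313]
eef_rot: [-0.071, 0.703, 0.071, 0.704]
ft_force: [0.7, 0.9, -1.2]
gripper_width: 0.085
t 4.5 tcp [448.7 -15.2 231.3] jaw deg 101.48 x [ 0.001 -0.    -1.   ] F [ 0.7  0.9 -1.2] w 85.0
```

```bash
python3 -m handwheel '[[[0,0,-20],0],[[0,0,-25],0],[[0,0,-25],0],[[0,0,-20],0],[[0,0,-12],0],[[0,0,-8],0],[[0,0,0],0],[[0,0,0],0]]'; python3 -c "
from h import *
tool()
for n in('side','top'):
    p=cam(n);a=p['pixels'][170:310,190:430] if n=='side' else p['pixels'][165:305,200:440]
    cv2.imwrite('pics/%s1.png'%n,cv2.resize(a,None,fx=3,fy=3,interpolation=cv2.INTER_CUBIC))
"
```

```text
clock: 5.3
ee_pos: [0.4474, -0.0133, 0.1218]
eef_rot: [-0.071, 0.703, 0.071, 0.704]
ft_force: [-1.0, -0.3, -0.6]
gripper_width: 0.085
t 5.3 tcp [447.4 -13.3 121.8] jaw deg 101.54 x [ 0.001 -0.    -1.   ] F [-1.  -0.3 -0.6] w 85.0
```

View pics/side1.png

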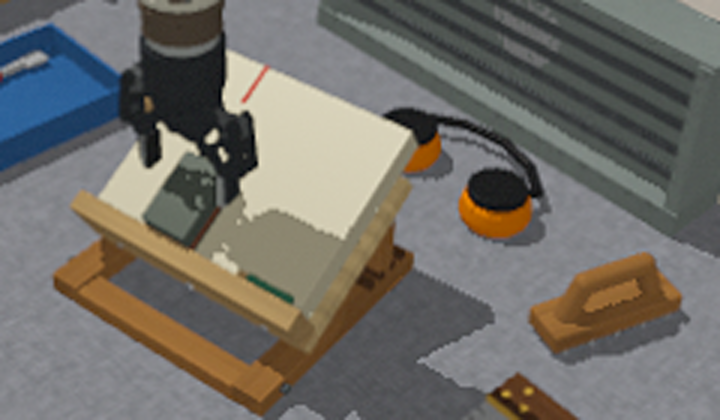

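View pics/top1.png

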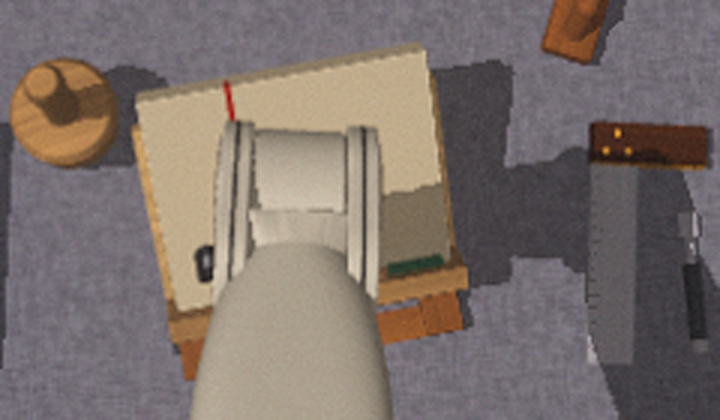

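```bash
python3 -m handwheel '[[[0,0,-5],0],[[0,0,-5],0],[[0,0,-4],0],[[0,0,0],0],[[0,0,0],0],[[0,0,0],0],[[0,0,0],0],[[0,0,0],0]]' 85; python3 -m handwheel '[[[0,0,0],0],[[0,0,0],0],[[0,0,0],0],[[0,0,0],0],[[0,0,0],0],[[0,0,0],0],[[0,0,0],0],[[0,0,0],0]]' 40 40;python3 -c "
from h import *
tool()"
```

```text
clock: 6.2
ee_pos: [0.4471, -0.0133, 0.1075]
eef_rot: [-0.071, 0.703, 0.071, 0.704]
ft_force: [0.3, 0.1, -0.6]
gripper_width: 0.0852
clock: 7.0
ee_pos: [0.4469, -0.0135, 0.1075]
eef_rot: [-0.071, 0.703, 0.071, 0.704]
ft_force: [-1.4, -0.9, 5.5]
gripper_width: 0.0541
t 7.0 tcp [446.9 -13.5 107.5] jaw deg 101.53 x [ 0. -0. -1.] F [-1.4 -0.9  5.5] w 54.1
```

```bash
python3 -m handwheel '[[[0,0,8],0],[[0,0,16],0],[[0,0,24],0],[[0,0,24],0],[[-8,8,18],0],[[-10,20,10],0],[[-5,30,0],-1],[[0,35,0],-1]]'; python3 -m handwheel '[[[0,36,0],-1],[[0,36,0],-1],[[0,36,0],-1],[[0,36,0],-1],[[5,36,0],-1],[[8,36,0],-1],[[10,30,-10],-1],[[10,17,-15],-1]]'; python3 -c "
from h import *
tool()
for n in('side','top'):
    p=cam(n);a=p['pixels'][120:260,110:350] if n=='side' else p['pixels'][165:305,100:340]
    cv2.imwrite('pics/%s2.png'%n,cv2.resize(a,None,fx=3,fy=3,interpolation=cv2.INTER_CUBIC))
"
```

```text
clock: 7.8
ee_pos: [0.4232, 0.0801, 0.2075]
eef_rot: [-0.058, 0.705, 0.058, 0.705]
ft_force: [0.7, 0.8, -3.8]
gripper_width: 0.0542
clock: 8.6
ee_pos: [0.4573, 0.3458, 0.1822]
eef_rot: [-0.009, 0.707, 0.011, 0.707]
ft_force: [1.1, -0.3, -3.4]
gripper_width: 0.0544
t 8.6 tcp [457.3 345.8 182.2] jaw deg 91.65 x [ 0.001  0.002 -1.   ] F [ 1.1 -0.3 -3.4] w 54.4
```

View pics/side2.png

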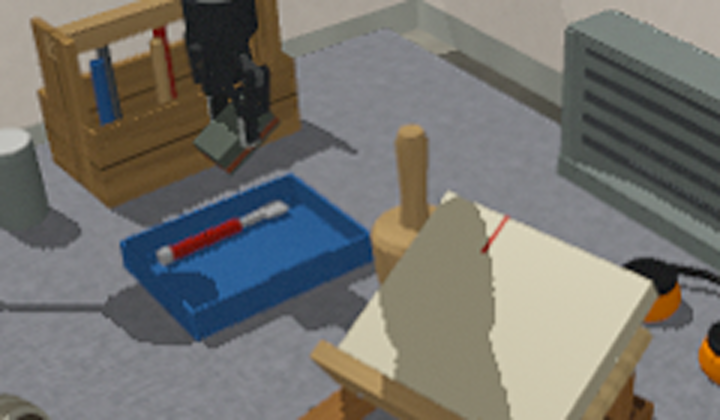

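View pics/top2.png

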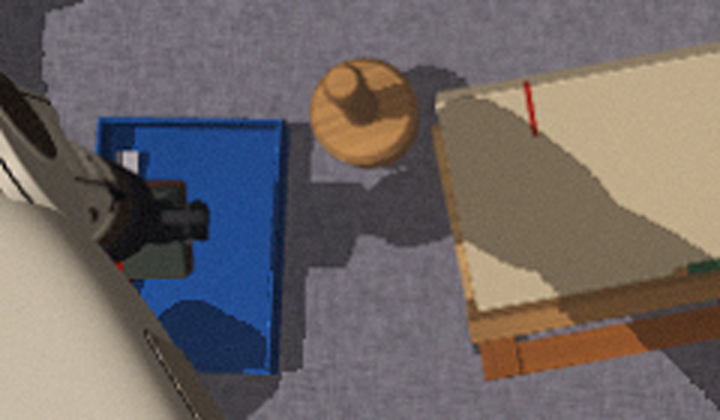

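```bash
python3 -m handwheel '[[[0,-2,-15],0],[[0,-2,-25],0],[[0,-1,-30],0],[[0,0,-30],0],[[0,0,-20],0],[[0,0,-12],0],[[0,0,-8],0],[[0,0,0],0]]' 40 25; python3 -m handwheel '[[[0,0,-4],0],[[0,0,-4],0],[[0,0,-3],0],[[0,0,-3],0],[[0,0,-3],0],[[0,0,-3],0],[[0,0,-2],0],[[0,0,0],0]]'; python3 -c "
from h import *
tool()
for n in('side','top'):
    p=cam(n);a=p['pixels'][120:260,110:350] if n=='side' else p['pixels'][165:305,100:340]
    cv2.imwrite('pics/%s3.png'%n,cv2.resize(a,None,fx=3,fy=3,interpolation=cv2.INTER_CUBIC))
"
```

```text
clock: 9.5
ee_pos: [0.4566, 0.3371, 0.0417]
eef_rot: [-0.01, 0.707, 0.009, 0.707]
ft_force: [0.1, -0.1, -2.6]
gripper_width: 0.0542
clock: 10.3
ee_pos: [0.4642, 0.3385, 0.0261]
eef_rot: [-0.008, 0.701, 0.01, 0.713]
ft_force: [7.2, -7.0, 16.5]
gripper_width: 0.0545
t 10.3 tcp [464.2 338.5  26.1] jaw deg 91.42 x [ 0.016  0.003 -1.   ] F [ 7.2 -7.  16.5] w 54.5
```

View pics/side3.png

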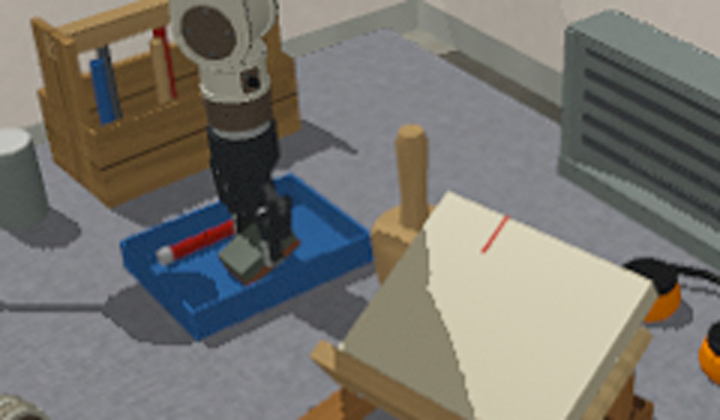

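```bash
python3 -m handwheel '[[[0,0,0],0],[[0,0,0],0],[[0,0,-2],0],[[0,0,-2],0],[[0,0,-1],0],[[0,0,-1],0],[[0,0,0],0],[[0,0,0],0]]' 40 20; python3 -c "
from h import *
tool()"
```

```text
clock: 11.2
ee_pos: [0.4673, 0.339, 0.0217]
eef_rot: [-0.007, 0.699, 0.01, 0.715]
ft_force: [10.9, -7.5, 19.2]
gripper_width: 0.0543
t 11.2 tcp [467.3 339.   21.7] jaw deg 91.36 x [ 0.022  0.004 -1.   ] F [10.9 -7.5 19.2] w 54.3
```

```bash
python3 -m handwheel '[[[3,0,0],0],[[4,0,0],0],[[4,0,0],0],[[0,0,-1],0],[[0,0,-1],0],[[0,0,-1],0],[[0,0,0],0],[[0,0,0],0]]' 40 20; python3 -c "
from h import *
tool()
p=cam('side');a=p['pixels'][150:250,130:290]
cv2.imwrite('pics/side4.png',cv2.resize(a,None,fx=5,fy=5,interpolation=cv2.INTER_CUBIC))
"
```

```text
clock: 12.0
ee_pos: [0.4725, 0.3389, 0.0154]
eef_rot: [-0.008, 0.704, 0.01, 0.71]
ft_force: [3.8, -3.2, 10.8]
gripper_width: 0.0541
t 12.0 tcp [472.5 338.9  15.4] jaw deg 91.48 x [ 0.01   0.003 -1.   ] F [ 3.8 -3.2 10.8] w 54.1
```

View pics/side4.png

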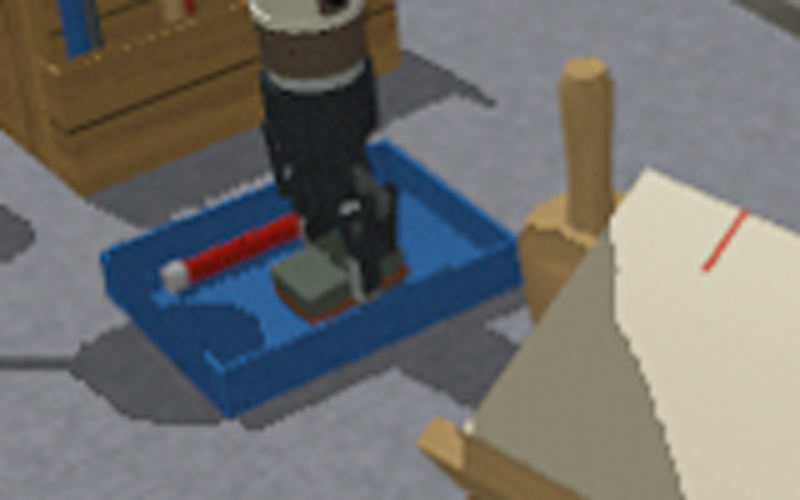

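```bash
python3 -m handwheel '[[[0,0,0],0],[[0,0,0],0],[[0,0,0],0],[[0,0,0],0],[[0,0,0],0],[[0,0,0],0],[[0,0,0],0],[[0,0,0],0]]' 66 20; python3 -m handwheel '[[[0,0,10],0],[[0,0,20],0],[[0,0,30],0],[[0,0,40],0],[[0,0,40],0],[[0,-10,40],0],[[0,-20,30],0],[[0,-35,10],0]]'; python3 -c "
from h import *
tool()
p=cam('side');a=p['pixels'][150:250,130:290]
cv2.imwrite('pics/side5.png',cv2.resize(a,None,fx=5,fy=5,interpolation=cv2.INTER_CUBIC))
q=cam('top')
for n,x in(('s',p),('t',q)):
  for o in arm.spot_point(x,'rub_c')[:2]: print(n,o['conf'],zplane(x,o['point'],.02))
"
```

```text
clock: 12.85
ee_pos: [0.4679, 0.3377, 0.0112]
eef_rot: [-0.01, 0.707, 0.009, 0.707]
ft_force: [0.8, -0.3, 0.8]
gripper_width: 0.0663
clock: 13.65
ee_pos: [0.4697, 0.2744, 0.2363]
eef_rot: [-0.009, 0.704, 0.012, 0.71]
ft_force: [0.4, -0.7, 0.6]
gripper_width: 0.0657
t 13.65 tcp [469.7 274.4 236.3] jaw deg 91.7 x [ 0.007  0.005 -1.   ] F [ 0.4 -0.7  0.6] w 65.7
s 0.9 [0.47604258 0.34899723 0.02      ]
s 0.75 [0.4562211  0.31902267 0.02      ]
t 0.71 [0.46809487 0.32594633 0.02      ]
t 0.53 [0.46689938 0.33986085 0.02      ]
```

View pics/side5.png

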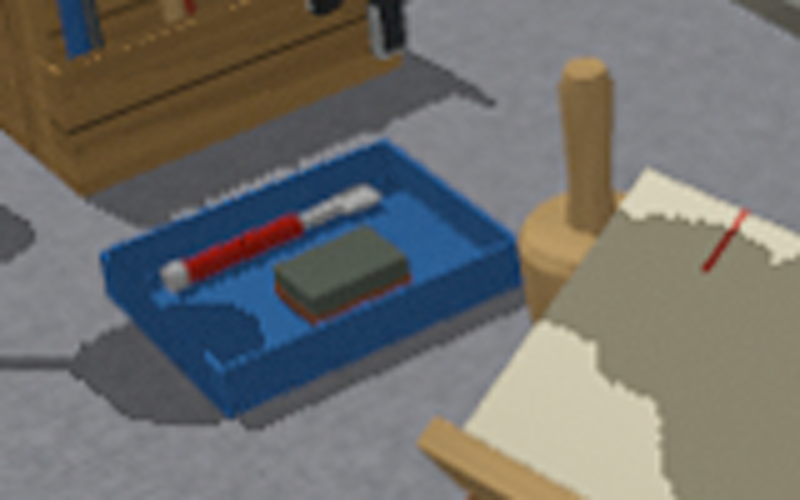

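```bash
cat >> h.py <<'E'
def sqpose(x,y,yaw,z=.01303,pitch=np.radians(3.01)):
    # local->world; nose (toe,-x) down by pitch
    R=Ro.from_euler("zy",[yaw,-pitch]).as_matrix(); return np.array([x,y,z]),R
E
python3 - <<'E'
from h import *
import pickle
P=pickle.load(open("P1.pkl","rb"))
t,R=sqpose(0,0,0); print("toe z",(t+R@[-.21,.06,-.002])[2])
L=[((-.20,.06,.002),(-.03,.06,.002)),((-.20,.015,.002),(-.03,.015,.002)),((-.21,.057,.002),(-.21,.018,.002)),((.02,.055,.012),(.02,-.045,.012)),((-.015,-.05,.012),(.015,-.05,.012))]
def fit(ns,x0):
    x=np.array(x0,float)
    for it in range(8):
        w=5 if it<3 else 2.5
        def segs(x):
            t,R=sqpose(*x); return [(P[n],t+R@np.array(A),t+R@np.array(B)) for n in ns for A,B in L]
        S=segs(x); tg=[]
        for p,A,B in S:
            o,g=edgepts(p,A,B,w=w); q=proj(p,A+(B-A)*np.linspace(0,1,40)[:,None]); d=q[-1]-q[0]; d/=np.linalg.norm(d); nr=np.array([-d[1],d[0]]); m=np.median(o); ok=(np.abs(o-m)<1.2)&(g>.4*np.median(g)); tg.append((q+o[:,None]*nr,nr,ok))
        def f(y): return np.concatenate([((proj(p,A+(B-A)*np.linspace(0,1,40)[:,None])-q)@nr)*ok for (p,A,B),(q,nr,ok) in zip(segs(y),tg)])
        x=least_squares(f,x,loss="soft_l1",f_scale=.3).x
    r=f(x).reshape(-1,40); print(ns,(x[:2]*1000).round(1),np.degrees(x[2]).round(2),np.sqrt((r**2).mean(1)).round(2),[int(t[2].sum()) for t in tg]); return x
for ns in(["top","side"],["top"],["side"]):
    x=fit(ns,[.556,-.376,0.])
    t,R=sqpose(*x); print("  heel",t+R@[-.02,.06,-.002],"toe",t+R@[-.21,.06,-.002])
x=fit(["top","side"],[.556,-.376,0.]); t,R=sqpose(*x)
for n in P:
    im=cv2.resize(P[n]["pixels"],None,fx=4,fy=4,interpolation=cv2.INTER_CUBIC)
    for A,B in L:
        q=proj(P[n],np.array([t+R@np.array(A),t+R@np.array(B)])); cv2.line(im,*[tuple(int(v) for v in (a+.5)*4-.5) for a in q],(0,255,0),1)
    c=proj(P[n],[t+R@np.array([-.1,.0,0])])[0]*4; c=c.astype(int); cv2.imwrite(f"pics/sq_{n}.png",im[c[1]-230:c[1]+230,c[0]-230:c[0]+230])
E
```

```text
toe z 5.606902051943571e-06
['top', 'side'] [ 568.2 -375.9] -3.72 [0.66 0.69 0.29 0.4  0.54 0.92 0.74 0.14 0.34 0.95] [39, 39, 39, 39, 40, 38, 40, 40, 38, 33]
  heel [ 0.55224405 -0.31472252  0.01018908] toe [ 3.62905575e-01 -3.02400914e-01  2.33138409e-04]
['top'] [ 568.2 -375.7] -3.43 [0.62 0.72 0.27 0.39 0.56] [39, 40, 40, 38, 40]
  heel [ 0.55192658 -0.31458758  0.01017305] toe [ 3.62529024e-01 -3.03212971e-01  2.14000968e-04]
['side'] [ 568.2 -376.1] -3.91 [0.92 0.7  0.15 0.35 0.89] [39, 39, 40, 38, 33]
  heel [ 0.55245265 -0.31489271  0.01019993] toe [ 3.63156797e-01 -3.01931051e-01  2.46228805e-04]
['top', 'side'] [ 568.2 -375.9] -3.72 [0.66 0.69 0.29 0.4  0.54 0.92 0.74 0.14 0.34 0.95] [39, 39, 39, 39, 40, 38, 40, 40, 38, 33]
```

View pics/sq_top.png

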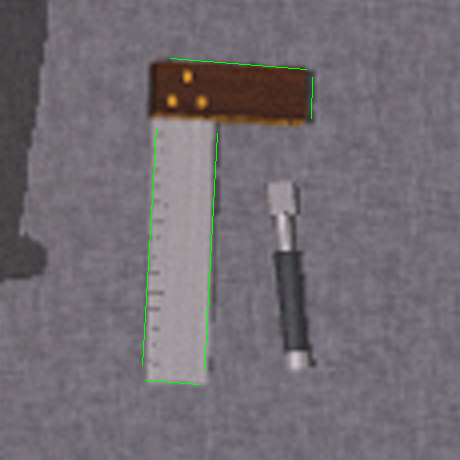

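View pics/sq_side.png

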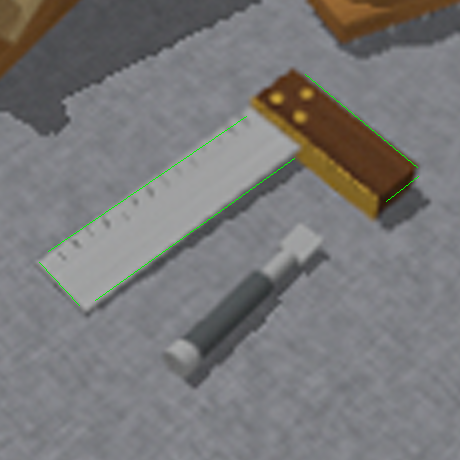

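Run:
```python
from h import *
import pickle
P=pickle.load(open("P1.pkl","rb"))
for n,conf in(("top",94),("side",80)):
    p=P[n]; m=np.load(f"m_square_{n}_{conf}.npy"); px=p["pixels"].astype(int)
    g=cv2.GaussianBlur(p["pixels"],(0,0),.8).astype(int); br=g.sum(2)/3; sat=g.max(2)-g.min(2)
    mm=cv2.dilate(m.astype(np.uint8),np.ones((5,5)))>0
    b=mm&(br>np.percentile(br[m&(sat<30)],50)-28)&(sat<32)
    rc=np.argwhere(b)
    # blade top plane: z = 4mm at toe .. 14 at heel ; use x
    def back(uv):
        z=.009
        for _ in range(4):
            X=zplane(p,uv,z); z=.004+.010*np.clip((X[0]-.363)/.19,0,1)
        return X[:2]
    q=np.array([back((c,r)) for r,c in rc])
    q=q[(q[:,0]>.36)&(q[:,0]<.555)]
    bins=np.arange(.375,.545,.01); cen=[]
    for a in bins:
        s=q[(q[:,0]>=a)&(q[:,0]<a+.01)][:,1]
        cen.append((a+.005,(np.percentile(s,3)+np.percentile(s,97))/2,np.percentile(s,97)-np.percentile(s,3)))
    cen=np.array(cen); f=np.polyfit(cen[:,0],cen[:,1],1); print(n,len(q),"xrange",q[:,0].min(),q[:,0].max(),"centre y at .46:",np.polyval(f,.46),"yaw",np.degrees(np.arctan(f[0])),"width",cen[:,2].round(3))
```

```text
top 1021 xrange 0.3622139933674532 0.5479995498807599 centre y at .46: -0.3304133894594842 yaw -1.7093999547765857 width [0.042 0.046 0.043 0.041 0.041 0.041 0.044 0.044 0.044 0.044 0.044 0.041
 0.042 0.041 0.041 0.041 0.041 0.035]
side 1172 xrange 0.3602253824280514 0.5491182993855882 centre y at .46: -0.3275259325982455 yaw -1.7853971081889304 width [0.045 0.044 0.044 0.046 0.049 0.046 0.045 0.046 0.043 0.044 0.047 0.048
 0.045 0.045 0.044 0.045 0.042 0.041]
```

```bash
python3 -m handwheel '[[[0,-40,0],0],[[0,-45,0],0],[[0,-45,0],0],[[0,-45,0],0],[[0,-45,0],0],[[0,-45,0],-1],[[0,-45,0],-1],[[0,-45,0],-1.4]]' 60 20; python3 -m handwheel '[[[0,-45,-10],0],[[0,-45,-20],0],[[0,-45,-30],0],[[0,-45,-30],0],[[0,-35,-30],0],[[0,-20,-30],0],[[0,-9,-20],0],[[0,0,-10],0]]'; python3 -c "
from h import *
tool()"
```

```text
clock: 14.65
ee_pos: [0.4678, -0.0832, 0.2306]
eef_rot: [0.012, 0.707, -0.011, 0.707]
ft_force: [1.2, 0.7, 0.5]
gripper_width: 0.0601
clock: 15.45
ee_pos: [0.4667, -0.3192, 0.0524]
eef_rot: [0.013, 0.708, -0.011, 0.706]
ft_force: [-0.2, 0.7, -0.6]
gripper_width: 0.06
t 15.45 tcp [ 466.7 -319.2   52.4] jaw deg 88.07 x [-0.004  0.003 -1.   ] F [-0.2  0.7 -0.6] w 60.0
```

```bash
python3 -m handwheel '[[[2,-2,-10],0],[[0,0,-10],0],[[0,0,-5],0],[[0,0,0],0],[[0,0,0],0],[[0,0,0],0],[[0,0,0],0],[[0,0,0],0]]'; python3 -c "
from h import *
tool()
for n in('side','top'):
    p=cam(n);a=p['pixels'][270:380,270:430] if n=='side' else p['pixels'][190:300,330:490]
    cv2.imwrite('pics/%s6.png'%n,cv2.resize(a,None,fx=5,fy=5,interpolation=cv2.INTER_CUBIC))
"
```

```text
clock: 16.25
ee_pos: [0.4702, -0.3217, 0.0313]
eef_rot: [0.011, 0.707, -0.012, 0.707]
ft_force: [-0.3, -0.8, 0.8]
gripper_width: 0.06
t 16.25 tcp [ 470.2 -321.7   31.3] jaw deg 88.13 x [ 0.001 -0.001 -1.   ] F [-0.3 -0.8  0.8] w 60.0
```

View pics/side6.png

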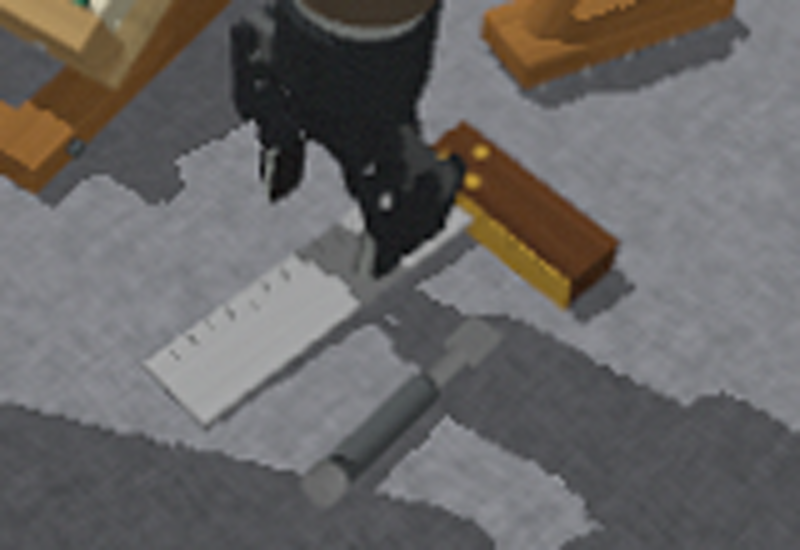

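View pics/top6.png

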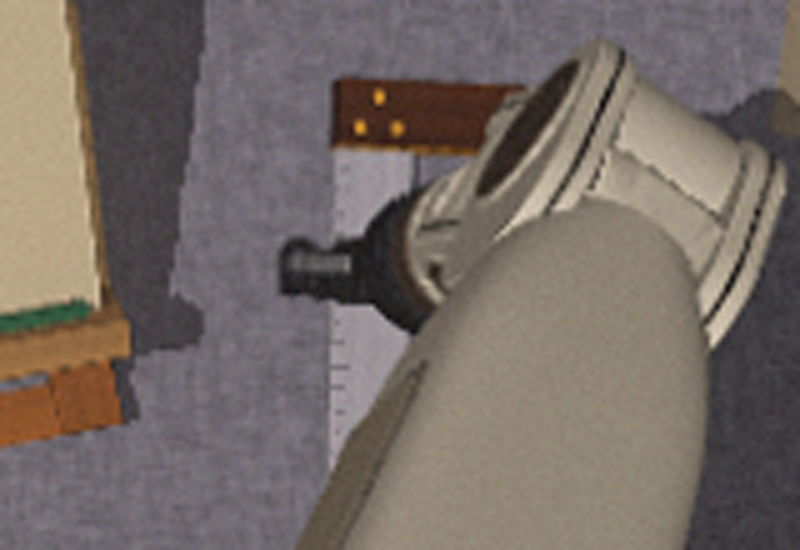

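```bash
python3 -m handwheel '[[[0,-3,0],0],[[0,-4.5,0],0],[[0,0,-8],0],[[0,0,-7],0],[[0,0,-4],0],[[0,0,-2],0],[[0,0,-1],0],[[0,0,0],0]]'; python3 -c "
from h import *
tool()
p=cam('side');a=p['pixels'][270:380,270:430]
cv2.imwrite('pics/side7.png',cv2.resize(a,None,fx=5,fy=5,interpolation=cv2.INTER_CUBIC))
"
```

```text
clock: 17.15
ee_pos: [0.4699, -0.329, 0.0087]
eef_rot: [0.012, 0.707, -0.011, 0.707]
ft_force: [0.4, 0.5, 0.3]
gripper_width: 0.0603
t 17.15 tcp [ 469.9 -329.     8.7] jaw deg 88.14 x [-0.  0. -1.] F [0.4 0.5 0.3] w 60.3
```

View pics/side7.png

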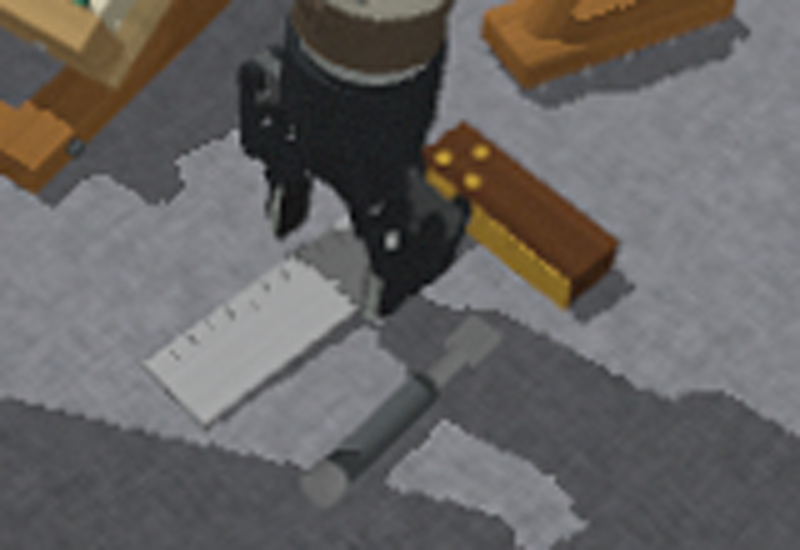

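```bash
python3 -m handwheel '[[[0,0,0],0],[[0,0,0],0],[[0,0,-1],0],[[0,0,-2],0],[[0,0,-2],0],[[0,0,-1],0],[[0,0,0],0],[[0,0,0],0]]' 50 40; python3 -m handwheel '[[[0,0,-1],0],[[0,0,-1],0],[[0,0,0],0],[[0,0,0],0],[[0,0,0],0],[[0,0,0],0],[[0,0,0],0],[[0,0,0],0]]';  python3 -c "
from h import *
tool()"
```

```text
clock: 18.0
ee_pos: [0.4699, -0.3291, 0.0028]
eef_rot: [0.012, 0.707, -0.011, 0.707]
ft_force: [0.1, 0.2, -0.2]
gripper_width: 0.0498
clock: 18.8
ee_pos: [0.47, -0.3291, 0.0009]
eef_rot: [0.011, 0.707, -0.012, 0.707]
ft_force: [0.9, -0.6, 0.5]
gripper_width: 0.05
t 18.8 tcp [ 470.  -329.1    0.9] jaw deg 88.14 x [ 0. -0. -1.] F [ 0.9 -0.6  0.5] w 50.0
```

```bash
python3 -m handwheel '[[[0,0,-1],0],[[0,0,-1],0],[[0,0,-1],0],[[0,0,0],0],[[0,0,0],0],[[0,0,0],0],[[0,0,0],0],[[0,0,0],0]]';  python3 -c "
from h import *
tool()"
```

```text
clock: 19.6
ee_pos: [0.47, -0.3291, -0.0021]
eef_rot: [0.012, 0.707, -0.012, 0.707]
ft_force: [0.5, 0.0, 0.5]
gripper_width: 0.0501
t 19.6 tcp [ 470.  -329.1   -2.1] jaw deg 88.13 x [ 0. -0. -1.] F [0.5 0.  0.5] w 50.1
```

```bash
python3 -m handwheel '[[[0,0,1.3],0],[[0,0,1.3],0],[[0,0,0],0],[[0,0,0],0],[[0,0,0],0],[[0,0,0],0],[[0,0,0],0],[[0,0,0],0]]' 35 50;  python3 -m handwheel '[[[0,0,2],0],[[0,0,4],0],[[0,0,6],0],[[0,0,8],0],[[0,0,10],0],[[0,0,10],0],[[0,0,10],0],[[0,0,0],0]]'; python3 -c "
from h import *
tool()
for n in('side','top'):
    p=cam(n);a=p['pixels'][240:380,270:430] if n=='side' else p['pixels'][190:300,330:490]
    cv2.imwrite('pics/%s8.png'%n,cv2.resize(a,None,fx=4.3,fy=4.3,interpolation=cv2.INTER_CUBIC))
"
```

```text
clock: 20.4
ee_pos: [0.4699, -0.329, 0.0004]
eef_rot: [0.012, 0.707, -0.012, 0.707]
ft_force: [0.7, -0.4, -3.5]
gripper_width: 0.0434
clock: 21.2
ee_pos: [0.4713, -0.33, 0.0528]
eef_rot: [0.011, 0.706, -0.012, 0.708]
ft_force: [0.7, -0.3, -3.5]
gripper_width: 0.043
t 21.2 tcp [ 471.3 -330.    52.8] jaw deg 88.14 x [ 0.003 -0.002 -1.   ] F [ 0.7 -0.3 -3.5] w 43.0
```

View pics/side8.png

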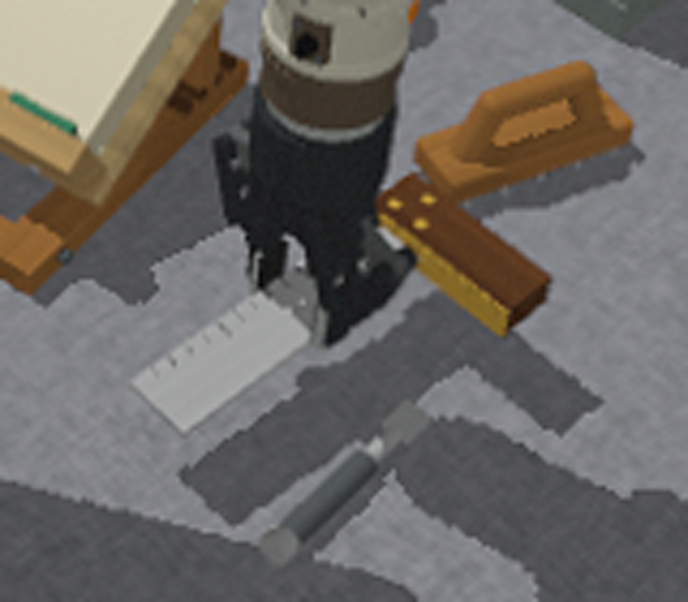

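View pics/top8.png

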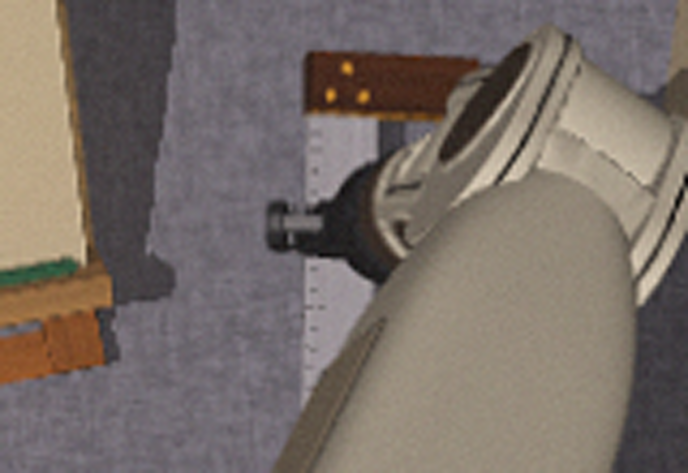

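```bash
python3 -m handwheel '[[[0,0,8],0],[[0,0,15],0],[[0,0,22],0],[[0,0,26],0],[[0,0,28],0],[[0,0,28],0],[[0,0,22],0],[[0,0,13],0]]' 35 60;  python3 -m handwheel '[[[4,5,0],0.8],[[4,12,0],0.8],[[4,20,0],0.8],[[4,26,0],0.8],[[4,28,0],0.9],[[4,28,0],0.9],[[4,28,0],0.9],[[4,28,0],0.9]]';python3 -m handwheel '[[[4,28,0],0.8],[[4,28,0],0.8],[[4,28,0],0.8],[[4,25,0],0.8],[[4,20,0],0.8],[[4,15,0],0.8],[[4,10,0],0.9],[[4,5,0],0.9]]'; python3 -c "
from h import *
tool()
for n in('side','top'):
    p=cam(n);a=p['pixels'][150:290,190:370] if n=='side' else p['pixels'][160:290,200:380]
    cv2.imwrite('pics/%s9.png'%n,cv2.resize(a,None,fx=4.3,fy=4.3,interpolation=cv2.INTER_CUBIC))
"
```

```text
clock: 22.1
ee_pos: [0.4705, -0.3294, 0.2148]
eef_rot: [0.011, 0.706, -0.012, 0.708]
ft_force: [0.6, 0.1, -2.9]
gripper_width: 0.0426
clock: 22.9
ee_pos: [0.501, -0.1515, 0.2106]
eef_rot: [-0.031, 0.708, 0.032, 0.705]
ft_force: [0.3, -0.7, -2.1]
gripper_width: 0.0426
clock: 23.7
ee_pos: [0.5338, 0.006, 0.2118]
eef_rot: [-0.072, 0.704, 0.072, 0.703]
ft_force: [0.8, -0.8, -3.6]
gripper_width: 0.0431
t 23.7 tcp [533.8   6.  211.8] jaw deg 101.67 x [-0.001 -0.    -1.   ] F [ 0.8 -0.8 -3.6] w 43.1
```

View pics/side9.png

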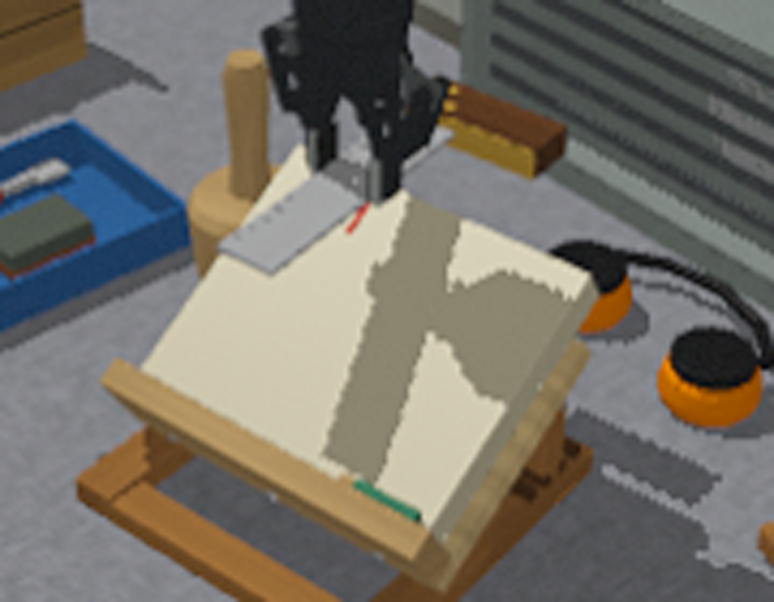

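View pics/top9.png

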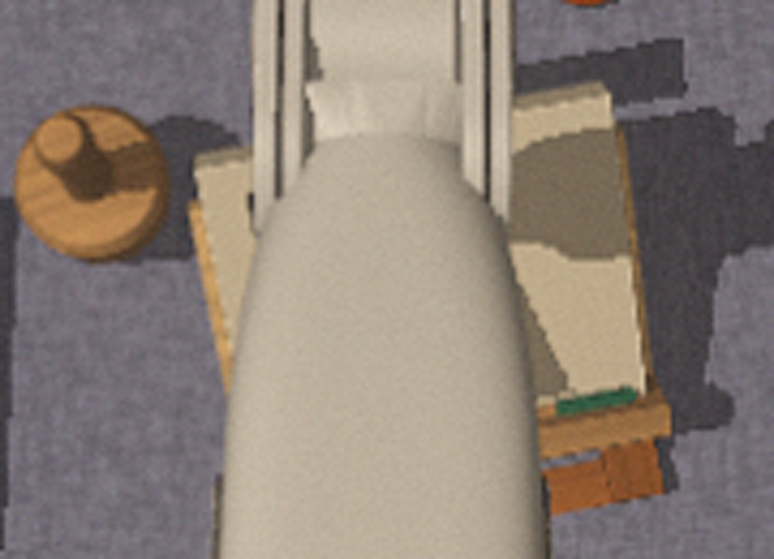

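```bash
python3 -c "
from h import *
s=tool(); print((toslab(s['ee_pos'])*1000).round(1)); d=(s['ee_pos']-SO); u=np.array([np.cos(SY),np.sin(SY)]); print('u',d[:2]@u,'y',d[:2]@[-u[1],u[0]])"
python3 -m handwheel '[[[0,0,-4],0],[[0,0,-8],0],[[0,0,-9],0],[[0,0,-7],0],[[0,0,-4],0],[[0,0,-2],0],[[0,0,0],0],[[0,0,0],0]]' 35 40; python3 -c "
from h import *
s=tool(); d=(s['ee_pos']-SO); u=np.array([np.cos(SY),np.sin(SY)]); print('u',d[:2]@u,'y',d[:2]@[-u[1],u[0]])
for n in('side',):
    p=cam(n);a=p['pixels'][150:290,190:370]
    cv2.imwrite('pics/%s10.png'%n,cv2.resize(a,None,fx=4.3,fy=4.3,interpolation=cv2.INTER_CUBIC))
"
```

```text
t 23.8 tcp [534.4   5.3 212. ] jaw deg 101.6 x [-0. -0. -1.] F [-0.4 -0.1 -2.8] w 42.8
[-33.2  25.4  55.9]
u -0.05668851916845441 y 0.025379488776621058
clock: 24.6
ee_pos: [0.5342, 0.0049, 0.1787]
eef_rot: [-0.071, 0.703, 0.071, 0.704]
ft_force: [1.2, 1.1, -3.8]
gripper_width: 0.0428
t 24.6 tcp [534.2   4.9 178.7] jaw deg 101.54 x [ 0.001 -0.    -1.   ] F [ 1.2  1.1 -3.8] w 42.8
u -0.056915684962078904 y 0.025099631773667128
```

View pics/side10.png

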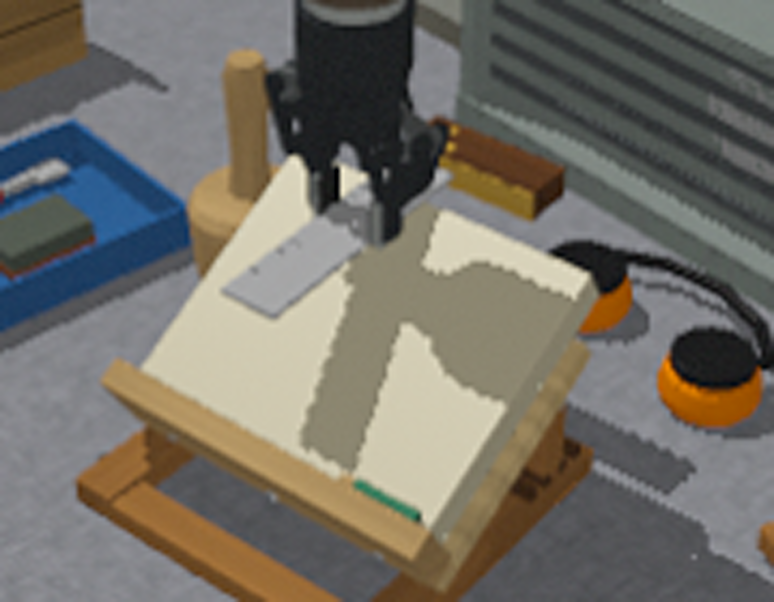

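```bash
python3 -m handwheel '[[[0,0,-3],0],[[0,0,-3],0],[[0,0,-3],0],[[0,0,-3],0],[[0,0,-2],0],[[0,0,-2],0],[[0,0,0],0],[[0,0,0],0]]' 35 40; python3 -c "
from h import *
s=tool(); d=(s['ee_pos']-SO); u=np.array([np.cos(SY),np.sin(SY)]); print('u',d[:2]@u,'y',d[:2]@[-u[1],u[0]])
for n in('side',):
    p=cam(n);a=p['pixels'][150:290,190:370]
    cv2.imwrite('pics/%s11.png'%n,cv2.resize(a,None,fx=4.3,fy=4.3,interpolation=cv2.INTER_CUBIC))
"
```

```text
clock: 25.45
ee_pos: [0.5343, 0.0051, 0.1637]
eef_rot: [-0.071, 0.703, 0.071, 0.704]
ft_force: [-4.1, -0.5, 5.0]
gripper_width: 0.0427
t 25.45 tcp [534.3   5.1 163.7] jaw deg 101.55 x [ 0.002  0.    -1.   ] F [-4.1 -0.5  5. ] w 42.7
u -0.05676786744829481 y 0.02519367956985175
```

View pics/side11.png

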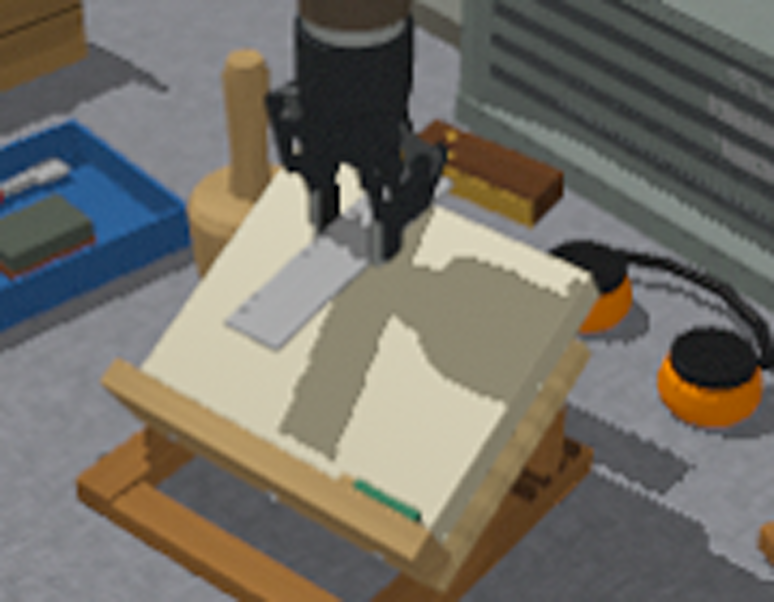

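```bash
python3 -m handwheel '[[[0,0,-2],0],[[0,0,-2],0],[[0,0,-2],0],[[0,0,-2],0],[[0,0,-1],0],[[0,0,-1],0],[[0,0,0],0],[[0,0,0],0]]' 35 40; python3 -c "
from h import *
s=tool(); d=(s['ee_pos']-SO); u=np.array([np.cos(SY),np.sin(SY)]); print('u',d[:2]@u,'y',d[:2]@[-u[1],u[0]])
for n in('side',):
    p=cam(n);a=p['pixels'][150:290,190:370]
    cv2.imwrite('pics/%s12.png'%n,cv2.resize(a,None,fx=4.3,fy=4.3,interpolation=cv2.INTER_CUBIC))
"
```

```text
clock: 26.3
ee_pos: [0.5347, 0.0052, 0.1539]
eef_rot: [-0.071, 0.703, 0.071, 0.704]
ft_force: [-2.7, 0.5, 4.9]
gripper_width: 0.0426
t 26.3 tcp [534.7   5.2 153.9] jaw deg 101.56 x [ 0.003  0.001 -1.   ] F [-2.7  0.5  4.9] w 42.6
u -0.05638113187811918 y 0.02527696422052538
```

View pics/side12.png

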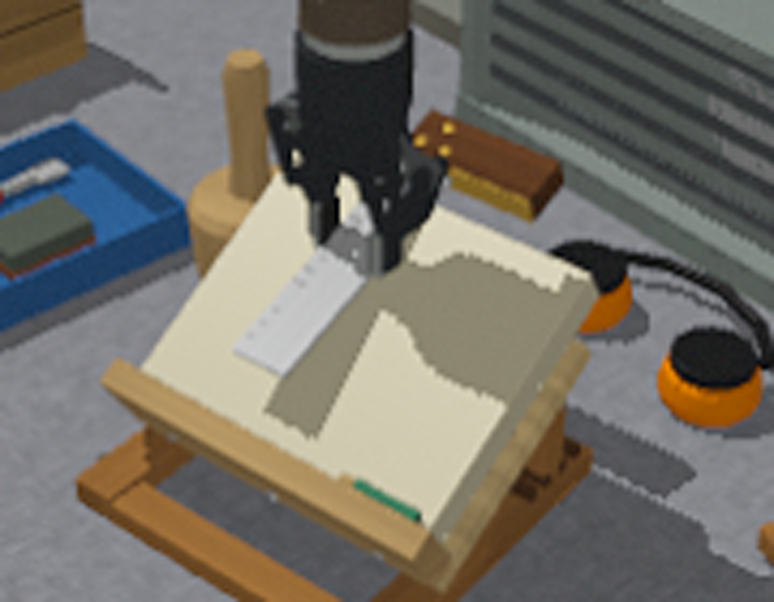

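```bash
python3 -m handwheel '[[[-2,-0.6,-1],0],[[-2,-0.6,-1],0],[[-2,-0.6,-1],0],[[-2,-0.6,-1],0],[[-2,-0.6,-1],0],[[-1,-0.4,-1],0],[[0,0,0],0],[[0,0,0],0]]' 35 40; python3 -c "
from h import *
s=tool(); d=(s['ee_pos']-SO); u=np.array([np.cos(SY),np.sin(SY)]); print('u',d[:2]@u,'y',d[:2]@[-u[1],u[0]])
for n in('side',):
    p=cam(n);a=p['pixels'][150:290,190:370]
    cv2.imwrite('pics/%s13.png'%n,cv2.resize(a,None,fx=4.3,fy=4.3,interpolation=cv2.INTER_CUBIC))
"
```

```text
clock: 27.15
ee_pos: [0.5265, 0.0019, 0.1493]
eef_rot: [-0.071, 0.7, 0.071, 0.707]
ft_force: [1.3, 0.9, 7.0]
gripper_width: 0.0426
t 27.15 tcp [526.5   1.9 149.3] jaw deg 101.55 x [ 0.009  0.001 -1.   ] F [1.3 0.9 7. ] w 42.6
u -0.06506480714357622 y 0.02368636361611659
```

View pics/side13.png

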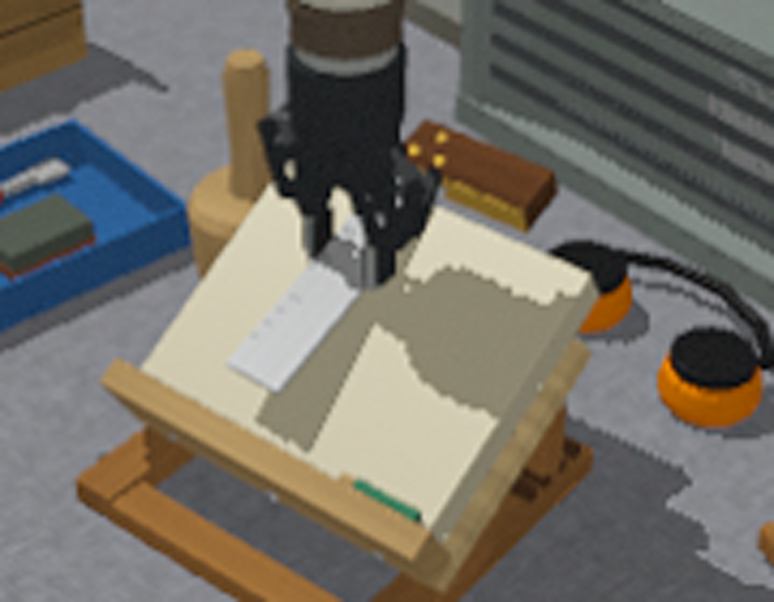

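```bash
python3 -m handwheel '[[[-1,-0.2,-1],0],[[-1,-0.2,-1],0],[[-1,-0.2,-1],0],[[-1,-0.2,-1],0],[[0,0,0],0],[[0,0,0],0],[[0,0,0],0],[[0,0,0],0]]' 35 40; python3 -c "
from h import *
s=tool(); d=(s['ee_pos']-SO); u=np.array([np.cos(SY),np.sin(SY)]); print('u',d[:2]@u,'y',d[:2]@[-u[1],u[0]])
for n in('side',):
    p=cam(n);a=p['pixels'][160:260,230:340]
    cv2.imwrite('pics/%s14.png'%n,cv2.resize(a,None,fx=6,fy=6,interpolation=cv2.INTER_CUBIC))
"
```

```text
clock: 28.0
ee_pos: [0.5224, 0.001, 0.1452]
eef_rot: [-0.071, 0.7, 0.071, 0.707]
ft_force: [0.8, -0.2, 6.9]
gripper_width: 0.0431
t 28.0 tcp [522.4   1.  145.2] jaw deg 101.54 x [ 0.009  0.001 -1.   ] F [ 0.8 -0.2  6.9] w 43.1
u -0.06929660230291589 y 0.023565852338824946
```

View pics/side14.png

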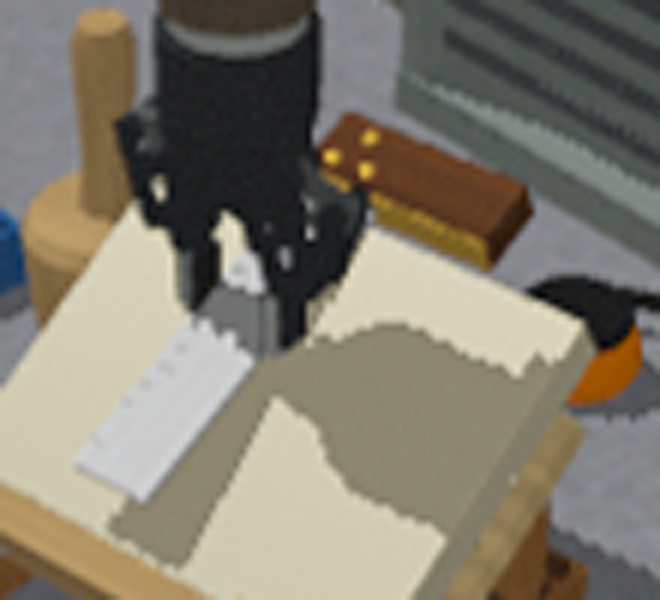

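```bash
python3 -m handwheel '[[[-1,-0.2,-0.5],0],[[-1,-0.2,-0.5],0],[[-1,-0.2,-0.5],0],[[0,0,0],0],[[0,0,0],0],[[0,0,0],0],[[0,0,0],0],[[0,0,0],0]]' 35 40; python3 -c "
from h import *
s=tool(); d=(s['ee_pos']-SO); u=np.array([np.cos(SY),np.sin(SY)]); print('u',d[:2]@u,'y',d[:2]@[-u[1],u[0]])
for n in('side',):
    p=cam(n);a=p['pixels'][160:260,230:340]
    cv2.imwrite('pics/%s15.png'%n,cv2.resize(a,None,fx=6,fy=6,interpolation=cv2.INTER_CUBIC))
"
```

```text
clock: 28.85
ee_pos: [0.5167, 0.0001, 0.1415]
eef_rot: [-0.071, 0.703, 0.071, 0.704]
ft_force: [1.6, -1.5, 5.5]
gripper_width: 0.0428
t 28.85 tcp [5.167e+02 1.000e-01 1.415e+02] jaw deg 101.53 x [ 0.002 -0.    -1.   ] F [ 1.6 -1.5  5.5] w 42.8
u -0.0750239682724081 y 0.023860061480354453
```

View pics/side15.png

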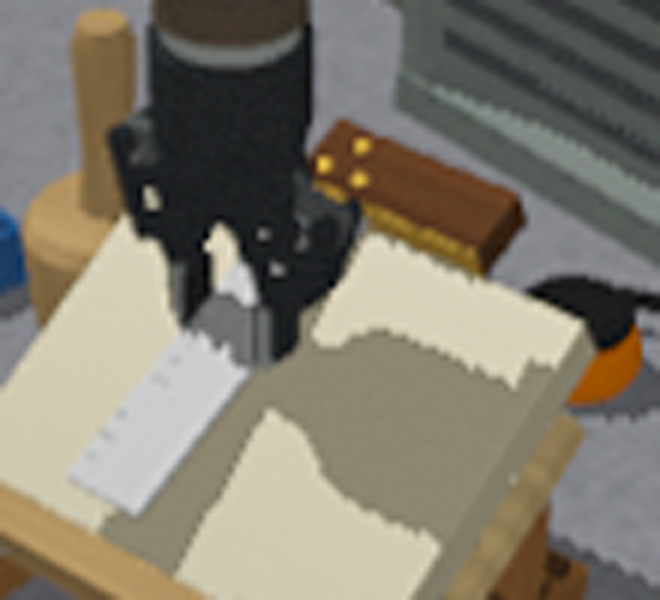

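```bash
python3 -m handwheel '[[[0,0,-1],0],[[-0.5,0,-1],0],[[0,0,-0.5],0],[[0,0,0],0],[[0,0,0],0],[[0,0,0],0],[[0,0,0],0],[[0,0,0],0]]' 35 30; python3 -c "
from h import *
s=tool(); d=(s['ee_pos']-SO); u=np.array([np.cos(SY),np.sin(SY)]); print('u',d[:2]@u,'y',d[:2]@[-u[1],u[0]])
for n in('side',):
    p=cam(n);a=p['pixels'][160:260,230:340]
    cv2.imwrite('pics/%s16.png'%n,cv2.resize(a,None,fx=6,fy=6,interpolation=cv2.INTER_CUBIC))
"
```

```text
clock: 29.7
ee_pos: [0.5155, 0.0001, 0.1385]
eef_rot: [-0.071, 0.704, 0.071, 0.704]
ft_force: [0.8, 0.7, 5.0]
gripper_width: 0.0427
t 29.7 tcp [5.155e+02 1.000e-01 1.385e+02] jaw deg 101.53 x [ 0. -0. -1.] F [0.8 0.7 5. ] w 42.7
u -0.07627885962004831 y 0.024067115607459513
```

View pics/side16.png

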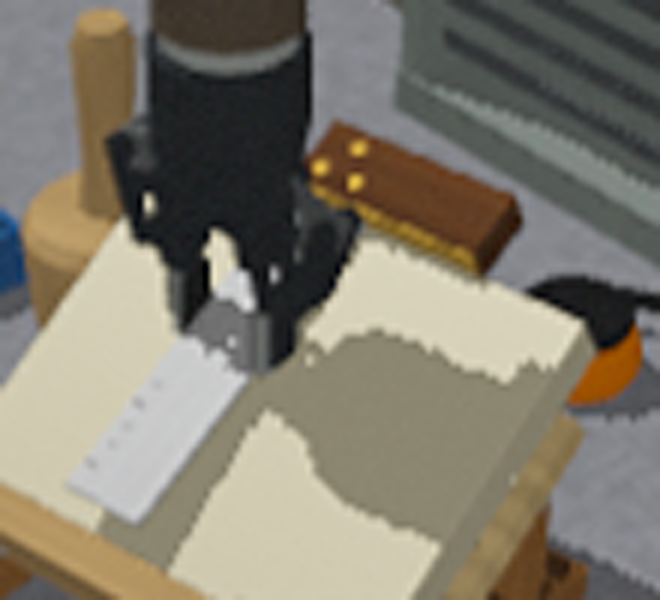

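```bash
python3 -m handwheel '[[[0,0,-0.7],0],[[0,0,-0.7],0],[[0,0,-0.6],0],[[0,0,0],0],[[0,0,0],0],[[0,0,0],0],[[0,0,0],0],[[0,0,0],0]]' 35 25; python3 -c "
from h import *
s=tool(); d=(s['ee_pos']-SO); u=np.array([np.cos(SY),np.sin(SY)]); print('u',d[:2]@u,'y',d[:2]@[-u[1],u[0]])
"
```

```text
clock: 30.55
ee_pos: [0.5156, 0.0001, 0.1381]
eef_rot: [-0.071, 0.703, 0.071, 0.704]
ft_force: [-3.2, 0.3, 14.9]
gripper_width: 0.0426
t 30.55 tcp [5.156e+02 1.000e-01 1.381e+02] jaw deg 101.53 x [ 0.001 -0.    -1.   ] F [-3.2  0.3 14.9] w 42.6
u -0.076159837819846 y 0.02403936146396541
```

```bash
Z='[[[0,0,0],0],[[0,0,0],0],[[0,0,0],0],[[0,0,0],0],[[0,0,0],0],[[0,0,0],0],[[0,0,0],0],[[0,0,0],0]]'; true; python3 -m handwheel '[[[0,0,1],0],[[0,0,1],0],[[0,0,0],0],[[0,0,0],0],[[0,0,0],0],[[0,0,0],0],[[0,0,0],0],[[0,0,0],0]]' 42.6 20; python3 -m handwheel '[[[0,0,0],0],[[0,0,0],0],[[0,0,0],0],[[0,0,0],0],[[0,0,0],0],[[0,0,0],0],[[0,0,0],0],[[0,0,0],0]]' 43.2 20;  python3 -c "
from h import *
s=tool(); d=(s['ee_pos']-SO); u=np.array([np.cos(SY),np.sin(SY)]); print('u',d[:2]@u,'y',d[:2]@[-u[1],u[0]])
for n in('side',):
    p=cam(n);a=p['pixels'][160:260,230:340]
    cv2.imwrite('pics/%s17.png'%n,cv2.resize(a,None,fx=6,fy=6,interpolation=cv2.INTER_CUBIC))
"
```

```text
clock: 31.35
ee_pos: [0.5155, 0.0001, 0.1384]
eef_rot: [-0.071, 0.704, 0.071, 0.704]
ft_force: [-0.7, -0.1, 5.9]
gripper_width: 0.0427
clock: 32.15
ee_pos: [0.5151, 0.0, 0.1382]
eef_rot: [-0.071, 0.704, 0.071, 0.703]
ft_force: [-0.5, -1.4, 2.8]
gripper_width: 0.0435
t 32.15 tcp [515.1   0.  138.2] jaw deg 101.53 x [-0.001 -0.    -1.   ] F [-0.5 -1.4  2.8] w 43.5
u -0.07661594554936318 y 0.02410326761233098
```

View pics/side17.png

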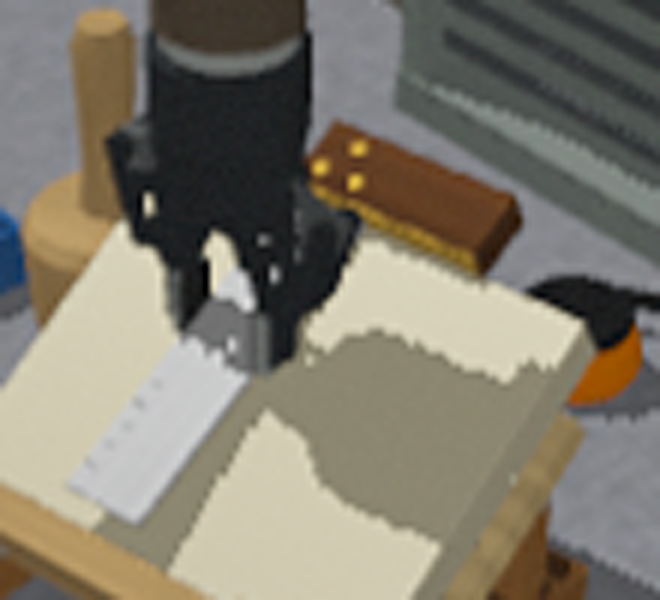

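Still held, the preload mostly gone. Opening a little further.

```bash
python3 -m handwheel '[[[0,0,0],0],[[0,0,0],0],[[0,0,0],0],[[0,0,0],0],[[0,0,0],0],[[0,0,0],0],[[0,0,0],0],[[0,0,0],0]]' 43.8 20; python3 -m handwheel '[[[0,0,0],0],[[0,0,0],0],[[0,0,0],0],[[0,0,0],0],[[0,0,0],0],[[0,0,0],0],[[0,0,0],0],[[0,0,0],0]]' 44.4 20;  python3 -c "
from h import *
s=tool(); d=(s['ee_pos']-SO); u=np.array([np.cos(SY),np.sin(SY)]); print('u',d[:2]@u,'y',d[:2]@[-u[1],u[0]])
for n in('side',):
    p=cam(n);a=p['pixels'][160:260,230:340]
    cv2.imwrite('pics/%s18.png'%n,cv2.resize(a,None,fx=6,fy=6,interpolation=cv2.INTER_CUBIC))
"
```

```text
clock: 33.0
ee_pos: [0.515, 0.0001, 0.1382]
eef_rot: [-0.071, 0.704, 0.071, 0.703]
ft_force: [-1.3, -1.8, -0.3]
gripper_width: 0.0441
clock: 33.8
ee_pos: [0.5155, 0.0003, 0.1384]
eef_rot: [-0.071, 0.704, 0.071, 0.704]
ft_force: [-1.8, 0.3, -2.2]
gripper_width: 0.0447
t 33.8 tcp [5.155e+02 3.000e-01 1.384e+02] jaw deg 101.54 x [-0.  0. -1.] F [-1.8  0.3 -2.2] w 44.7
u -0.07624138659575962 y 0.02424576433554654
```

View pics/side18.png

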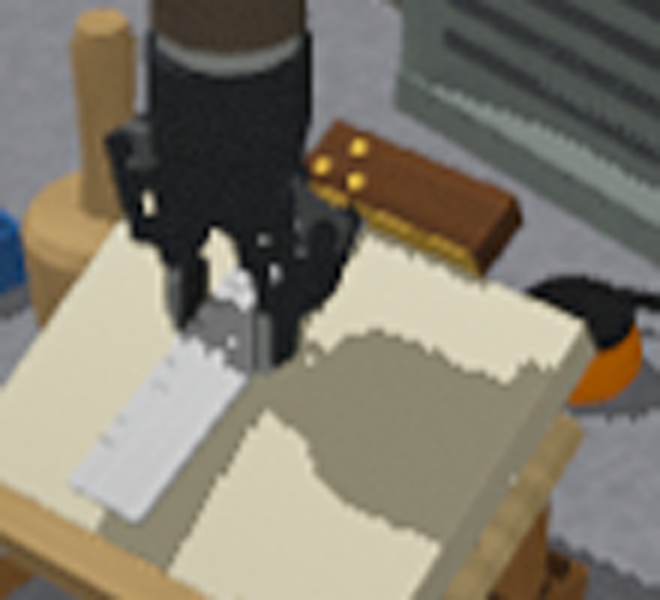

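```bash
python3 -m handwheel '[[[0,0,0],0],[[0,0,0],0],[[0,0,0],0],[[0,0,0],0],[[0,0,0],0],[[0,0,0],0],[[0,0,0],0],[[0,0,0],0]]' 44.8 20; python3 -m handwheel '[[[0,0,0],0],[[0,0,0],0],[[0,0,0],0],[[0,0,0],0],[[0,0,0],0],[[0,0,0],0],[[0,0,0],0],[[0,0,0],0]]' 45.3 20;  python3 -c "
from h import *
s=tool(); d=(s['ee_pos']-SO); u=np.array([np.cos(SY),np.sin(SY)]); print('u',d[:2]@u,'y',d[:2]@[-u[1],u[0]])
for n in('side',):
    p=cam(n);a=p['pixels'][160:260,230:340]
    cv2.imwrite('pics/%s19.png'%n,cv2.resize(a,None,fx=6,fy=6,interpolation=cv2.INTER_CUBIC))
"
```

```text
clock: 34.65
ee_pos: [0.5157, 0.0002, 0.1385]
eef_rot: [-0.071, 0.703, 0.071, 0.704]
ft_force: [0.4, 0.3, -2.7]
gripper_width: 0.0447
clock: 35.45
ee_pos: [0.5155, 0.0001, 0.1385]
eef_rot: [-0.071, 0.703, 0.071, 0.704]
ft_force: [-0.2, -0.9, -0.0]
gripper_width: 0.0452
t 35.45 tcp [5.155e+02 1.000e-01 1.385e+02] jaw deg 101.53 x [ 0. -0. -1.] F [-0.2 -0.9 -0. ] w 45.2
u -0.07619478939336756 y 0.02404707336247242
```

View pics/side19.png

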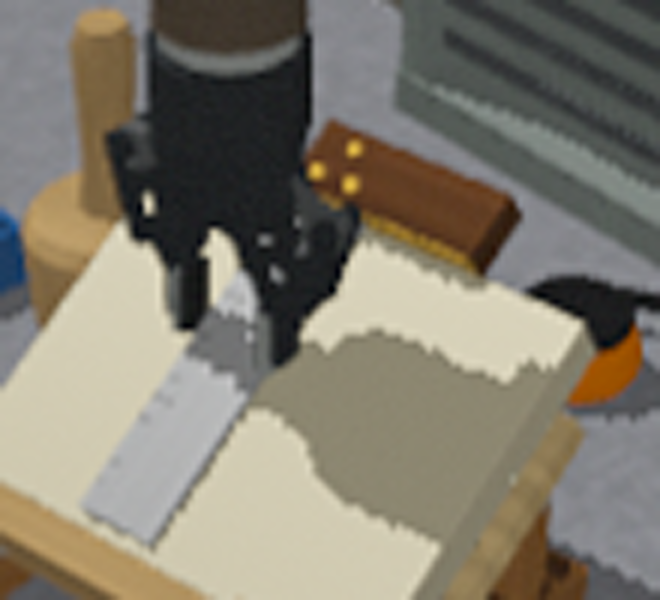

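```bash
python3 -m handwheel '[[[0,0,0],0],[[0,0,0],0],[[0,0,0],0],[[0,0,0],0],[[0,0,2],0],[[0,0,8],0],[[0,0,15],0],[[0,0,20],0]]' 56 20; python3 -m handwheel '[[[-10,0,25],0],[[-20,0,25],0],[[-30,0,20],0],[[-35,0,10],0],[[-35,-10,0],0],[[-35,-20,0],0],[[-25,-30,0],0],[[-10,-40,0],0]]';  python3 -c "
from h import *
s=tool()
import pickle
P={n:cam(n) for n in('side','top')}; pickle.dump(P,open('P2.pkl','wb'))
for n,p in P.items():
    a=p['pixels'][160:270,230:340] if n=='side' else p['pixels'][165:275,225:355]
    cv2.imwrite('pics/%s20.png'%n,cv2.resize(a,None,fx=5.4,fy=5.4,interpolation=cv2.INTER_CUBIC))
for k in('sq_heel','sq_toe','sq_end','mark_tick'):
    for n,p in P.items():
        print(k,n,[((plane(p,o['point'])*1000).round(1),round(o['conf'],2)) for o in arm.spot_point(p,k)[:2]])
"
```

```text
clock: 36.3
ee_pos: [0.5149, 0.0001, 0.1837]
eef_rot: [-0.071, 0.704, 0.071, 0.703]
ft_force: [0.3, -0.8, 0.3]
gripper_width: 0.0563
clock: 37.1
ee_pos: [0.3134, -0.0996, 0.2645]
eef_rot: [-0.072, 0.703, 0.072, 0.704]
ft_force: [1.2, -0.5, 0.8]
gripper_width: 0.056
t 37.1 tcp [313.4 -99.6 264.5] jaw deg 101.72 x [ 0.002 -0.    -1.   ] F [ 1.2 -0.5  0.8] w 56.0
sq_heel side [(array([-4.9, 40.5,  0. ]), 0.63), (array([-165.5,  282.7,    0. ]), 0.18)]
sq_heel top [(array([ 3.1, 44.4, -0. ]), 0.95), (array([  5.1, -58.8,  -0. ]), 0.16)]
sq_toe side [(array([-198.4,   42.3,    0. ]), 0.82)]
sq_toe top []
sq_end side [(array([  1.1, -75.9,   0. ]), 0.77)]
sq_end top [(array([ -7.8, -67.4,  -0. ]), 0.9), (array([ 7.9, 47.2,  0. ]), 0.2)]
mark_tick side []
mark_tick top []
```

View pics/side20.png

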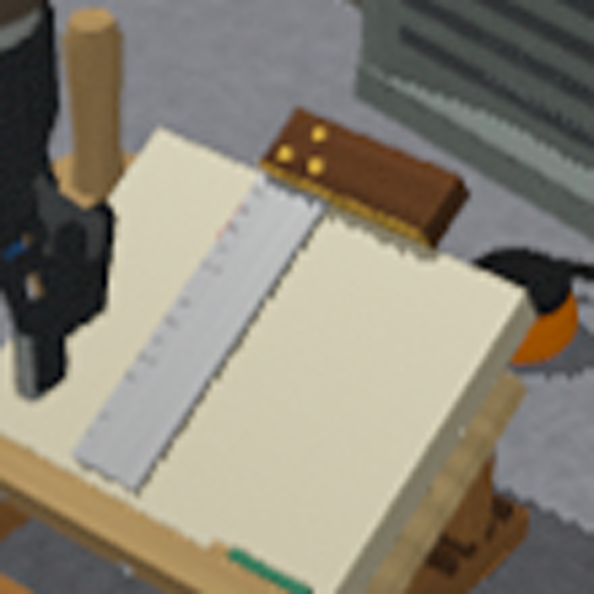

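View pics/top20.png

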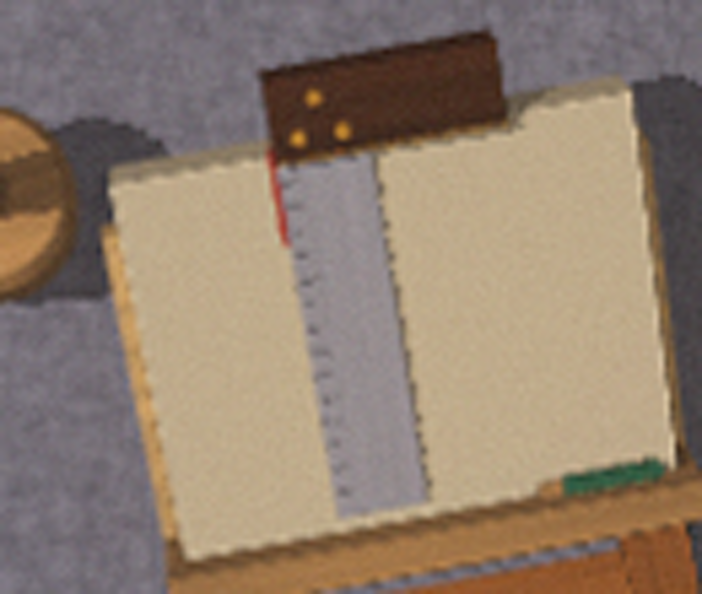

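```bash
cat > chk.py <<'E'
from h import *
import pickle,sys
P=pickle.load(open(sys.argv[1],"rb"))
W=lambda a:SO+SR@np.array(a)
def off_edge(p,A,B,dirn,w=5,n=40):
    # gradient offset (px) -> slab mm along dirn
    o,g=edgepts(p,W(A),W(B),n=n,w=w); a=np.array(A);b=np.array(B)
    P0=proj(p,[W(A),W(B)]); d=P0[1]-P0[0]; d/=np.linalg.norm(d); nr=np.array([-d[1],d[0]])
    mid=(a+b)/2; s=(proj(p,[W(mid+.001*np.array(dirn))])-proj(p,[W(mid)]))[0]@nr
    t=np.linspace(0,1,n); mm=o/s; c=np.polyfit(t,mm,1); r=np.abs(mm-np.polyval(c,t)); ok=r<np.median(r)*3+.3; c=np.polyfit(t[ok],mm[ok],1)
    return np.round([c[1],c[0]+c[1],np.std(mm[ok])],2),round(1/abs(s),2)
for n,p in P.items():
    print(n,"arris R(x)",off_edge(p,(0,-.075,0),(0,-.12,0),(1,0,0),3),"arris L",off_edge(p,(0,.06,0),(0,.12,0),(1,0,0),3),"right edge(y)",off_edge(p,(-.02,-.125,0),(-.15,-.125,0),(0,1,0),3))
    print("   outer(y at heel,toe)",off_edge(p,(-.055,.0465,.004),(-.18,.0465,.004),(0,1,0),3.5),"inner",off_edge(p,(-.02,.0015,.004),(-.18,.0015,.004),(0,1,0),4))
    print("   toe(x)",off_edge(p,(-.19,.042,.004),(-.19,.006,.004),(1,0,0),3.5),"stock outer top (x)",off_edge(p,(.04,.04,.014),(.04,-.06,.014),(1,0,0),4), "stock end y",off_edge(p,(.005,-.0635,.014),(.035,-.0635,.014),(0,1,0),3))
E
python3 chk.py P2.pkl
```

```text
side arris R(x) (array([0.14, 0.84, 0.41]), np.float64(3.0)) arris L (array([0.17, 0.48, 0.42]), np.float64(3.24)) right edge(y) (array([-0.37, -0.31,  0.36]), np.float64(3.01))
   outer(y at heel,toe) (array([-0.21, -0.08,  0.41]), np.float64(3.45)) inner (array([-5.35, -5.29,  0.54]), np.float64(3.33))
   toe(x) (array([-5.06, -7.44,  2.49]), np.float64(2.87)) stock outer top (x) (array([-0.56, -0.7 ,  0.32]), np.float64(3.15)) stock end y (array([-8.68, -8.43,  0.19]), np.float64(3.22))
top arris R(x) (array([ 0.15, -1.2 ,  0.74]), np.float64(2.67)) arris L (array([-2.47,  4.05,  3.34]), np.float64(2.66)) right edge(y) (array([-0.48, -0.42,  0.55]), np.float64(2.63))
   outer(y at heel,toe) (array([-0.86, -0.99,  0.62]), np.float64(2.61)) inner (array([-3.59, -4.18,  0.65]), np.float64(2.6))
   toe(x) (array([-8.53, -8.15,  0.33]), np.float64(2.98)) stock outer top (x) (array([5.71, 5.82, 0.37]), np.float64(2.58)) stock end y (array([-0.84, -0.22,  0.51]), np.float64(2.5))
```

Run:
```python
from h import *
import pickle
P=pickle.load(open("P2.pkl","rb"))
for n in P:
    p=P[n]
    for y in(.035,.025,.012,.07):
        xs=np.arange(-.170,-.2101,-.002); pts=proj(p,[SO+SR@np.array([x,y,0]) for x in xs]).astype(np.float32)
        v=cv2.remap(p["pixels"],pts[:,0][None],pts[:,1][None],cv2.INTER_NEAREST)[0].astype(int)
        print(n,y," ".join(f"{int(-x*1000)}:{a[2]}/{a[0]}" for x,a in zip(xs,v)))
    for y in(.03,.0,-.04):
        xs=np.arange(.02,-.0221,-.002); pts=proj(p,[SO+SR@np.array([x,y,0]) for x in xs]).astype(np.float32)
        v=cv2.remap(p["pixels"],pts[:,0][None],pts[:,1][None],cv2.INTER_NEAREST)[0].astype(int)
        print(n,y," ".join(f"{int(round(x*1000))}:{a[2]}/{a[0]}" for x,a in zip(xs,v)))
    im=p["pixels"].copy()
    a=cv2.resize(im[165:275,225:355] if n=="top" else im[170:260,240:330],None,fx=6,fy=6,interpolation=cv2.INTER_NEAREST)
    cx,cy=(225,165) if n=="top" else (240,170)
    C=[[.0,.0465,.0],[-.19,.0465,.0],[-.19,.0015,0],[0,.0015,.0],[0,-.0635,0]]
    for A,B in zip(C,C[1:]):
        q=(proj(p,[SO+SR@np.array(A),SO+SR@np.array(B)])-[cx,cy]+.5)*6-.5
        cv2.line(a,*[tuple(int(round(v)) for v in r) for r in q],(0,255,0),1)
    cv2.imwrite(f"pics/ov_{n}.png",a)
```

```text
side 0.035 170:174/175 172:173/174 174:173/174 176:174/175 178:172/174 180:172/174 182:172/174 184:172/174 186:172/174 188:160/161 190:133/123 192:179/148 194:184/154 196:190/148 198:181/118 200:181/97 202:181/97 204:177/97 206:177/96 208:176/97 210:176/97
side 0.025 170:172/173 172:172/173 174:172/173 176:170/172 178:171/171 180:172/173 182:172/173 184:172/173 186:169/171 188:151/150 190:151/150 192:188/157 194:202/170 196:191/151 198:172/102 200:172/102 202:176/95 204:176/95 206:176/96 208:175/96 210:175/96
side 0.012 170:173/172 172:173/174 174:172/174 176:172/174 178:170/172 180:170/172 182:172/174 184:171/174 186:171/174 188:164/152 190:164/152 192:192/161 194:207/176 196:191/157 198:174/98 200:174/98 202:174/94 204:176/96 206:176/96 208:175/96 210:175/96
side 0.07 170:204/173 172:204/173 174:204/173 176:204/173 178:204/172 180:204/172 182:202/171 184:202/171 186:202/172 188:203/172 190:204/172 192:203/172 194:199/169 196:184/144 198:169/109 200:173/92 202:173/92 204:178/99 206:178/99 208:176/96 210:175/96
side 0.03 20:135/42 18:90/31 16:81/28 14:83/29 12:80/29 10:80/29 8:110/35
[... 1638 characters left out ...]
8:107/49 210:134/58
top 0.03 20:69/32 18:69/32 16:72/36 14:76/37 12:80/37 10:80/37 8:100/38 6:130/37 4:124/38 2:124/38 0:78/30 -2:67/34 -4:108/51 -6:108/51 -8:124/114 -10:150/147 -12:150/147 -14:147/146 -16:150/142 -18:144/143 -20:149/140 -22:153/146
top 0.0 20:72/34 18:67/29 16:73/37 14:73/36 12:73/36 10:74/36 8:75/33 6:69/31 4:69/31 2:67/31 0:64/29 -2:81/26 -4:81/26 -6:109/55 -8:121/102 -10:115/90 -12:115/90 -14:120/95 -16:122/100 -18:127/106 -20:127/106 -22:134/118
top -0.04 20:65/24 18:65/24 16:68/32 14:74/36 12:74/35 10:74/35 8:79/38 6:70/31 4:72/33 2:72/33 0:64/30 -2:84/31 -4:126/62 -6:126/62 -8:145/100 -10:184/136 -12:190/138 -14:190/138 -16:190/140 -18:191/140 -20:188/133 -22:187/135
```

View pics/ov_top.png

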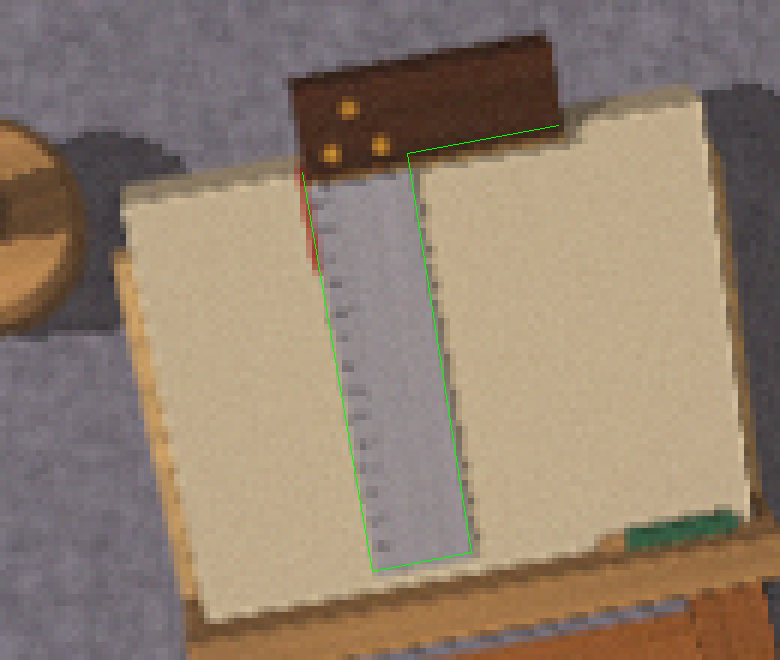

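View pics/ov_side.png

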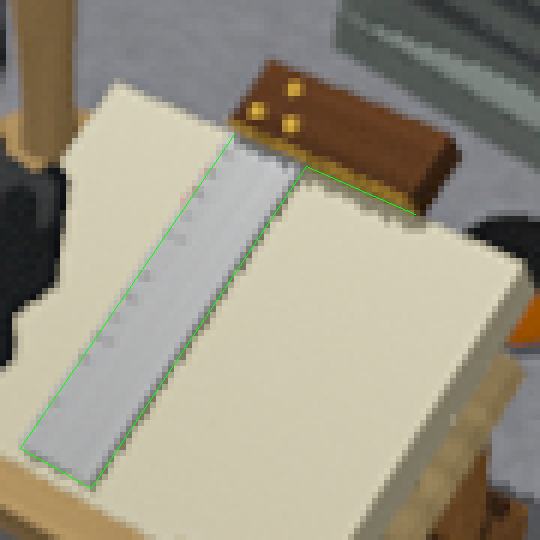

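```bash
python3 -c "
from h import *
p=cam('top'); 
for o in arm.spot_point(p,'rub_c')[:2]: print(o['conf'],zplane(p,o['point'],.02))
tool(); print(arm.job_done())"
```

```text
0.95 [0.46890581 0.339974   0.02      ]
0.56 [0.46583214 0.32465911 0.02      ]
t 37.7 tcp [315.8 -99.1 263.3] jaw deg 101.66 x [-0.  0. -1.] F [ 0.4 -0.2  0.6] w 56.2
the job is handed in; nothing more can be done
None
```

The job is handed in at about 38 s of the 70 s allowed. It reports no verdict, so what follows is only what my own checks showed.

**Rubbing block:** I lifted it off the tablet, set it down in the tray on its lower edge, and rolled it flat before letting go. The last picture puts its centre at about (0.469, 0.340) m, inside the tray and clear of the red-shanked chisel.

**Try square:** I gripped it across the blade near its balance point and tilted it gently against the upper edge. The wrist force stayed under about 16 N, including one light touch of the fingertips on the face. I then slid the stock back to the end face and opened the jaws by fractions of a millimetre until the blade lay flat.

**Last checks, made with the arm clear:**
- **Tick line:** the outer edge is within about 1 mm of the tick's middle line at heel and toe, in both views.
- **Stock:** judged from the toe (about 189 to 191 mm below the edge against the ideal 190) and the model overlay, the stock is flush to about 1 mm. I did not push it to confirm this.
- **Other tools:** the pictures showed no sign that any had moved, but I did not measure them again.

**Checks that disagreed:**
- **Network points:** the trained networks' single-view points for heel, toe and far end were 3 to 14 mm off.
- **Edge readings:** some automatic readings (toe, stock outer edge, inner blade edge) were 4 to 9 mm off. I think they caught shadows or lower edges.
- **What I relied on:** I trusted the overlay and the pixel profiles, which agreed with each other in both views.

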